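# Change the bottles in the locked neck-plate bay

## Task

Change the reagent bottles in the locked bottle bay: turn the key to unlock it, swing the gate open, slide the spent bottles out from under the neck plate and stand them upright in the steel drip tray, then slide every fresh bottle of the same kind standing on the bench fully into the lanes, upright, at most two to a lane. Finally shut the gate fully and turn the key back to lock it; leave the small bottle and the marker pen where they are.

Things in the scene. Friction and masses are not known exactly. Their poses are not given: they have to be found in the camera images.
- bay: fixed bottle bay of white sheet metal, 208 x 140 mm, 117 mm high, open at the front behind a gate. Origin: on the bench under it; x from front to back, y left, z up. Floor sheet 2 mm up, from x = -70 mm (inner face of the shut gate at -71) to the back wall at x = +64; side walls at y = +80 and -78. A 4 mm panel at y = 0 parts two lanes; a steel neck plate covers it at 114 to 117 mm
- lane_left (a point): middle of the left lane's front opening, on the floor's edge (bay x = -71, y = +43 mm, 2 mm up); axes as the bay's. Above each lane the neck plate has a straight slot, 46 mm wide, open to the front and ending at bay x = +52: a bottle goes in and out only from the front, standing, its body under the plate and its cap above it (118 to 142 mm up)
- lane_right (a point): the same for the right lane (bay x = -71, y = -43 mm, 2 mm up); axes as the bay's. Each lane holds two bottles, one behind the other (centres at bay x about +30 and -35 mm)
- key (a joint): key in the quarter-turn cam lock on top of the bay's right front corner; vertical axis. 0 = locked: cam's nose hangs in front of the gate, bow across the bay. 1.57 = unlocked: a quarter turn anticlockwise from above, bow front to back. Stops at both ends, 0.05 N m friction, stays where left. Locked, it holds the gate shut; with the gate open its nose would bar it from shutting
- key_grip (a point): centre of the key's bow, 150 mm above the bench, on the lock's axis: an upright steel plate 40 mm long, 7 mm thick, 24 mm high, pinched from above across its thickness (along this point's x axis; the plate runs along y, and the axes turn with the key)
- gate (a joint): framed clear gate, 193 x 8 mm, 18 to 115 mm up, closing the bay's front; hinged on its left (+y) edge. 0 = shut, grows as its right end swings out towards the robot, stop at 1.85 rad; slight friction, stays where left
- gate_handle (a point): middle of the gate's handle: a steel bar of 10 mm diameter, 80 mm long, along the gate (this point's y axis), 100 mm above the bench, 38 mm out from the gate's outer face (towards this point's -x); a finger fits behind it; 125 mm along the gate from the hinge. Axes turn with the gate
- gate_hinge (a point): point on the gate's vertical hinge axis, at the handle's height
- tray: fixed steel drip tray, 125 x 185 mm, 16 mm high, 3 mm thick walls and floor, long side along its y. Origin: centre of its underside; it takes two bottles, about 45 mm either side of the middle along y
- small_bottle: bystander: small bottle, 40 mm wide, 75 mm tall, standing on the bench; origin: centre of the underside
- marker: bystander: marker pen lying on the bench near its front edge, about 130 mm long, 14 mm thick; origin: under its middle
- spent_1: spent bottle, standing in the bay at the start: white screw-cap bottle, 140 mm tall: body 60 mm across up to 95 mm, sloping shoulder, then a 35 mm wide, 24 mm tall fixed cap (116 to 140 mm up), gripped across the cap; origin: centre of the underside, z up. 0.16 kg. Heavy near the foot. One of the two may be absent
- spent_2: spent bottle, standing in the bay at the start: white screw-cap bottle, 140 mm tall: body 60 mm across up to 95 mm, sloping shoulder, then a 35 mm wide, 24 mm tall fixed cap (116 to 140 mm up), gripped across the cap; origin: centre of the underside, z up. 0.16 kg. Heavy near the foot. One of the two may be absent
- fresh_1: fresh bottle, standing on the bench at the start: white screw-cap bottle, 140 mm tall: body 60 mm across up to 95 mm, sloping shoulder, then a 35 mm wide, 24 mm tall fixed cap (116 to 140 mm up), gripped across the cap; origin: centre of the underside, z up. 0.26 kg. Heavy near the foot. One of the three may be absent
- fresh_2: fresh bottle, standing on the bench at the start: white screw-cap bottle, 140 mm tall: body 60 mm across up to 95 mm, sloping shoulder, then a 35 mm wide, 24 mm tall fixed cap (116 to 140 mm up), gripped across the cap; origin: centre of the underside, z up. 0.26 kg. Heavy near the foot. One of the three may be absent
- fresh_3: fresh bottle, standing on the bench at the start: white screw-cap bottle, 140 mm tall: body 60 mm across up to 95 mm, sloping shoulder, then a 35 mm wide, 24 mm tall fixed cap (116 to 140 mm up), gripped across the cap; origin: centre of the underside, z up. 0.26 kg. Heavy near the foot. One of the three may be absent
Things that resemble listed ones, but are neither listed nor needed, are in the scene too. What is shaped like the fresh_1 but purple is not meant.

How it is judged:
On the way, in this order (a step that is already met when the one before it is completed fails the run):
1. the key is turned to unlock (value of joint key above 1.25 rad), for 0.2 s.
2. the gate is swung open (value of joint gate above 1 rad), for 0.2 s.
3. every spent bottle stands in the tray and every fresh one in a lane of the bay (x of spent_1 in the frame of tray between -0.04 and 0.04 m and y of spent_1 in the frame of tray between -0.07 and 0.07 m and height (world z) of each of spent_1, spent_2 below 0.012 m and angle between each of spent_1, spent_2, fresh_1, fresh_2, fresh_3's own z axis and vertical below 0.12 rad and linear speed of each of spent_1, spent_2, fresh_1, fresh_2, fresh_3 below 0.03 m/s and x of spent_2 in the frame of tray between -0.04 and 0.04 m and y of spent_2 in the frame of tray between -0.07 and 0.07 m and x of fresh_1 in the frame of bay between -0.052 and 0.045 m and (y of fresh_1 in the frame of bay between 0.023 and 0.063 m or y of fresh_1 in the frame of bay between -0.063 and -0.023 m) and height (world z) of fresh_1 between -0.003 and 0.01 m and x of fresh_2 in the frame of bay between -0.052 and 0.045 m and (y of fresh_2 in the frame of bay between 0.023 and 0.063 m or y of fresh_2 in the frame of bay between -0.063 and -0.023 m) and height (world z) of fresh_2 between -0.003 and 0.01 m and x of fresh_3 in the frame of bay between -0.052 and 0.045 m and (y of fresh_3 in the frame of bay between 0.023 and 0.063 m or y of fresh_3 in the frame of bay between -0.063 and -0.023 m) and height (world z) of fresh_3 between -0.003 and 0.01 m), for 0.2 s.
4. the gate is shut (value of joint gate below 0.04 rad), for 0.2 s.
5. the key is turned back to lock (value of joint key below 0.2 rad), for 0.2 s.
At the end, for the whole second after the job is handed in: Every spent bottle stands upright (within 7 degrees) on the tray's floor, every fresh one upright on the bay's floor inside a lane, at rest; the gate is shut (under 0.04 rad) and the key turned back to locked (under 0.2 rad) (all of step 3 and value of joint gate below 0.04 rad and value of joint key below 0.2 rad); the robot touches nothing.
It fails at once if the small bottle or the marker is pushed more than 5 cm, or the small bottle is knocked over (distance of any of small_bottle, marker from where it was at the start of the episode above 0.05 m or angle between small_bottle's own z axis and vertical above 0.6 rad).
Of spent_1, spent_2 only 1 to 2 are there at a start; the rules pass over those that are not, and their reading is None.
Of fresh_1, fresh_2, fresh_3 only 2 to 3 are there at a start; the rules pass over those that are not, and their reading is None.
At some moment in a run one of fresh_1, fresh_2, fresh_3 may be knocked a few centimetres aside while the robot is not near it.
It also fails if it takes over 210 s, if anything falls off the work surface, if the arm or the gripper's body presses on something with over 40 N, if the wrist force passes 120 N, or if a joint passes its speed limit or range.

## Robot

A 6-joint arm with a two-finger parallel gripper is mounted at the origin on a cart in front of the work surface, level with it; the furniture and walls round the work are solid. World frame = base frame: x ahead of the robot, y to its left, z up, the work surface at z = 0. Lengths are in m, angles in rad, forces in N, time in s.
With the tool pointing down it reaches from about 0.3 to 0.875 m from the base axis. Payload 6.4 kg.
Tool frame: the origin (TCP) lies midway between the tips of the shut fingers; the grasp point (between the pads) lies 19 mm behind it; x points along the fingers, y is the direction in which the jaws open and shut, and the axes are right-handed (so a half turn about x gives the same grasp; the last joint's range is limited). The gripper opens to 85 mm and grips with 20 to 120 N. Pads are 22 mm wide; open, the fingers measure 114 mm over their backs; the gripper's body (76 mm by 85 mm) begins 54 mm behind the grasp point. The pads swing forward as they close: fully open they stand 13 mm farther back than shut.
Start: joints at [-0.206, 0.181, 1.607, -0, 1.354, -0.206], TCP at [0.575, 0, 0.231] pointing down, gripper open.
Joint ranges: [-2.99, 2.99], [-0.89, 2.07], [0.3, 2.58], [-1.14, 4.28], [0, 2.63], [-3.12, 3.12]. Speed limits (rad/s): [2.57, 2.57, 3.01, 3.14, 3.14, 3.14].

## Interface

Orientations are given as a unit quaternion [w, x, y, z].
In Python, from bench import ctrl gives the robot as it stands.
- The arm moves only by the tool step_arm, never from a script. Its argument "motion" is a list of rows, each a list of 7 numbers: the shift along the tool's x, y, z in mm, then the turn, a rotation vector about the tool's x, y, z in degrees, then the closure in counts, from 0 (fully open) to 255 (shut). In form: [[tx, ty, tz, rx, ry, rz, hand], ...]. A call has 1 to 10 rows; each row is the pose to reach, as a shift and turn from the pose commanded when the call began, along the tool's axes at that moment; what a row does not reach only later rows make up. A row lasts 1/8 s, in which the tool goes at most 62.5 mm and 10.7 degrees, less where a joint would pass 70% of its speed; a pose out of reach is approached as far as the arm can. A call with a gripper value outside its range is refused whole. The fingers move at their own pace and stop on an object; the grip force is fixed at half the most. Time passes only in rows, so rows that repeat a pose let the fingers close. It gives the time, the measured TCP pose, the force and the opening at its end, in the units of the state.
- ctrl.get_obs(): the state, without advancing time (a new reading comes with each control period).
- ctrl.camera(name): name is "scene" or "side" or "wrist"; returns (picture, depth): 480x640x3 uint8, red, green, blue; 480x640 float32, m along the optical axis (not along the pixel's ray), 0 where there is no reading.
- ctrl.camera_info(name): a dict with "fx", "fy", "cx", "cy" (pixels), "T" (4x4, takes a point from camera to world coordinates); the wrist camera has in their place "hand_eye" (4x4, takes a point from camera to tool coordinates, whose origin is the TCP and whose axes are the tool frame's). Camera axes: x right, y down, z forward; pixel columns grow to the right and rows downward; lengths in m; the calibration is good to about 2 mm. A picture is of the moment at which its call begins: read the wrist's pose just before it. camera_info takes no time and is no camera call.
- ctrl.hand_in(): hands the job in, once; it reports no verdict.
The state is a dict: "time_s": time; "q": joint angles; "dq": joint speeds; "joint_efforts": joint torques, N m; "eef_pos": TCP position; "eef_rot": TCP orientation; "wrist_force": force on the tool from outside, world axes, zero at the start; "torque": the same for the moment, N m; "opening": opening from 0.0 (shut) to 1.0 (fully open).
Only numpy, scipy, OpenCV 4.12 (cv2) and the standard library are available. Lean on these libraries where they do the work, as an engineer would, in place of code of your own. Each camera call takes 0.05 s, during which the arm holds its last target. There are 200 camera calls.

## Working session

There is one attempt and no reset: what is moved stays moved. The work goes in short steps, Python scripts to look and compute and a tool call to move; the robot and the scene stay as the last step left them, time stands still between calls to the robot, and variables do not carry over. Pictures are saved under pics/ and viewed, about 12 in all and at most 16, crops included, and the job is handed in when it is done.

Besides the shell and the picture viewer there is one more tool, called after "Call:" by a JSON object that holds its "name" and its "arguments", one argument or row to a line. step_arm: Moves the arm, as the interface text tells. Its arguments: {"type":"object","properties":{"motion":{"type":"array","items":{"type":"array","items":{"type":"number"}}}},"required":["motion"]}

```bash
ls; mkdir -p pics; cat > h.py <<'E'
import numpy as np, cv2
from bench import ctrl
from scipy.spatial.transform import Rotation as R
def tool():
    o=ctrl.get_obs(); T=np.eye(4); w,x,y,z=o['eef_rot']; T[:3,:3]=R.from_quat([x,y,z,w]).as_matrix(); T[:3,3]=o['eef_pos']; return T
def shot(n,save=None):
    Tt=tool(); img,d=ctrl.camera(n); i=ctrl.camera_info(n)
    T=i['T'] if n!='wrist' else Tt@np.array(i['hand_eye'])
    v,u=np.mgrid[0:480,0:640]; P=np.stack([(u-i['cx'])/i['fx']*d,(v-i['cy'])/i['fy']*d,d],-1)
    W=P@np.array(T)[:3,:3].T+np.array(T)[:3,3]; W[d==0]=np.nan
    if save: cv2.imwrite('pics/'+save,img[:,:,::-1])
    return img,d,W
def go(p,yaw=None):
    "tool shift in mm to world TCP p"
    T=tool(); return (T[:3,:3].T@(np.array(p)-T[:3,3])*1000).round(1)
E
python3 - <<'E'
from h import *
for n in('scene','side'):
    i,d,W=shot(n,n+'0.png'); np.save(n+'0.npy',W); print(n,np.array(ctrl.camera_info(n)['T']).round(3).tolist())
print(ctrl.get_obs()); print(tool().round(3), ctrl.camera_info('wrist'))
E
```

```text
pics
scene [[0.26, -0.829, 0.495, -0.066], [-0.965, -0.22, 0.14, -0.251], [-0.007, -0.515, -0.857, 1.277], [0.0, 0.0, 0.0, 1.0]]
side [[0.66, 0.571, -0.488, 1.26], [0.751, -0.51, 0.42, -0.628], [-0.009, -0.643, -0.766, 1.153], [0.0, 0.0, 0.0, 1.0]]
{'time_s': 0.1, 'q': array([-2.06303558e-01,  1.81470555e-01,  1.60788442e+00, -1.50167009e-05,
        1.35383770e+00, -2.06287267e-01]), 'dq': array([ 0.00046044,  0.00069627, -0.00411265,  0.00052557, -0.00108847,
       -0.00055971]), 'joint_efforts': array([-2.02498759e-04, -4.45872438e+01, -3.52238703e+01, -4.27332343e-04,
        4.16999465e-03,  3.20961749e-05]), 'eef_pos': array([5.74502578e-01, 1.14782510e-04, 2.30483522e-01]), 'eef_rot': array([ 0.49952596,  0.49968918,  0.5004672 , -0.50031703]), 'wrist_force': array([-0.21607368, -0.80796159,  0.68593051]), 'torque': array([-0.02321875, -0.00292857,  0.04519196]), 'opening': 1.00220626153066}
[[-0.002  1.    -0.     0.575]
 [ 0.    -0.    -1.     0.   ]
 [-1.    -0.002 -0.     0.23 ]
 [ 0.     0.     0.     1.   ]] {'fx': 423.04666805806113, 'fy': 423.04666805806113, 'cx': 315.4003749716202, 'cy': 233.61738046015137, 'hand_eye': array([[ 2.14031019e-04, -3.10678645e-01,  9.50514983e-01,
        -1.42717266e-01],
       [ 9.99999919e-01,  3.90771237e-04, -9.74489879e-05,
        -2.41739709e-04],
       [-3.41158596e-04,  9.50514927e-01,  3.10678704e-01,
        -7.96990180e-02],
       [ 0.00000000e+00,  0.00000000e+00,  0.00000000e+00,
         1.00000000e+00]])}
```

View pics/scene0.png

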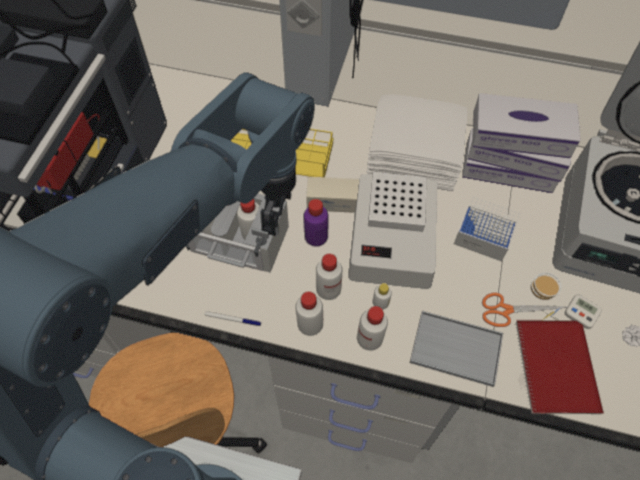

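View pics/side0.png

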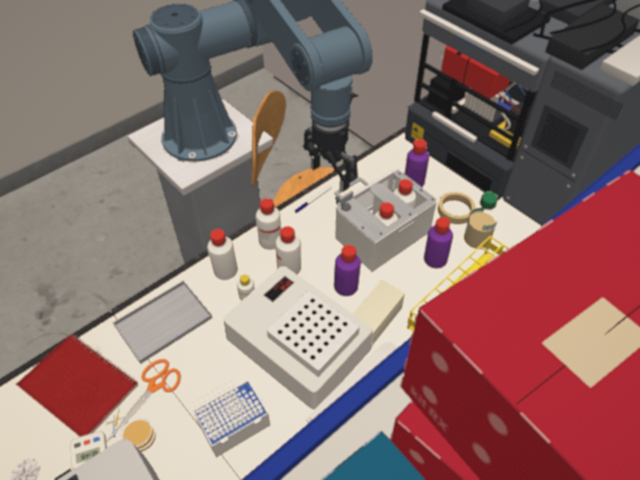

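```bash
python3 - <<'E'
from h import *
for n in('scene','side'):
    img=cv2.imread(f'pics/{n}0.png'); W=np.load(n+'0.npy'); h=cv2.cvtColor(img,cv2.COLOR_BGR2HSV)
    m=(((h[...,0]<8)|(h[...,0]>172))&(h[...,1]>170)&(h[...,2]>120)).astype(np.uint8)
    k,l,s,c=cv2.connectedComponentsWithStats(m)
    for i in range(1,k):
        if 40<s[i,4]<900:
            P=W[l==i]; P=P[~np.isnan(P[:,0])]; T=P[abs(P[:,2]-np.nanpercentile(P[:,2],90))<.006]
            print(n,c[i].round(),s[i,4],'top',T.mean(0).round(3),len(T), 'mid',((T.max(0)+T.min(0))/2).round(3))
    # region: bay/tray
    if n=='scene': pts=[(425,315),(501,333),(494,382),(411,362),(457,347),(207,314),(258,323),(190,243),(258,262),(204,240),(382,295)]
    else: pts=[(115,322),(181,284),(211,313),(145,357),(337,193),(370,263),(433,207),(395,175),(345,186),(245,283)]
    for u,v in pts: print(n,(u,v),W[v,u].round(3))
i=cv2.imread('pics/side0.png')[120:290,300:480]; cv2.imwrite('pics/c1.png',cv2.resize(i,None,fx=4,fy=3.5,interpolation=cv2.INTER_CUBIC)[:600])
E
```

```text
scene [315. 205.] 104 top [ 0.685 -0.046  0.14 ] 91 mid [ 0.686 -0.047  0.141]
scene [329. 260.] 115 top [ 0.553 -0.112  0.139] 104 mid [ 0.552 -0.112  0.141]
scene [308. 299.] 128 top [ 0.453 -0.093  0.139] 119 mid [ 0.454 -0.093  0.14 ]
scene [375. 314.] 137 top [ 0.456 -0.235  0.14 ] 131 mid [ 0.456 -0.235  0.141]
scene (425, 315) [ 0.543 -0.344  0.007]
scene (501, 333) [ 0.539 -0.514  0.015]
scene (494, 382) [ 0.423 -0.512  0.014]
scene (411, 362) [ 0.426 -0.333  0.002]
scene (457, 347) [ 0.487 -0.426  0.002]
scene (207, 314) [0.415 0.139 0.011]
scene (258, 323) [0.425 0.02  0.009]
scene (190, 243) [0.557 0.225 0.062]
scene (258, 262) [0.548 0.054 0.064]
scene (204, 240) [0.557 0.185 0.092]
scene (382, 295) [ 0.543 -0.239  0.055]
side [482.  73.] 705 top [0.584 0.446 0.342] 227 mid [0.578 0.446 0.344]
side [419. 146.] 128 top [0.556 0.33  0.137] 80 mid [0.556 0.33  0.138]
side [405. 186.] 131 top [0.634 0.193 0.139] 89 mid [0.634 0.194 0.14 ]
side [267. 206.] 141 top [ 0.46  -0.095  0.137] 100 mid [ 0.459 -0.095  0.138]
side [386. 210.] 138 top [0.658 0.103 0.14 ] 93 mid [0.658 0.104 0.141]
side [442. 225.] 159 top [0.773 0.168 0.137] 106 mid [0.774 0.168 0.138]
side [287. 234.] 144 top [ 0.559 -0.116  0.137] 107 mid [ 0.56  -0.115  0.138]
side [217. 237.] 165 top [ 0.461 -0.237  0.137] 127 mid [ 0.461 -0.236  0.138]
side [348. 253.] 167 top [ 0.691 -0.048  0.137] 120 mid [ 0.692 -0.047  0.138]
side (115, 322) [ 0.423 -0.509  0.016]
side (181, 284) [ 0.427 -0.339  0.008]
side (211, 313) [ 0.536 -0.33  -0.001]
side (145, 357) [ 0.544 -0.504  0.015]
side (337, 193) [0.518 0.077 0.1  ]
side (370, 263) [0.69  0.028 0.026]
side (433, 207) [0.707 0.219 0.1  ]
side (395, 175) [0.578 0.219 0.114]
side (345, 186) [ 0.632 -0.008  0.268]
side (245, 283) [ 0.563 -0.244  0.065]
```

View pics/c1.png

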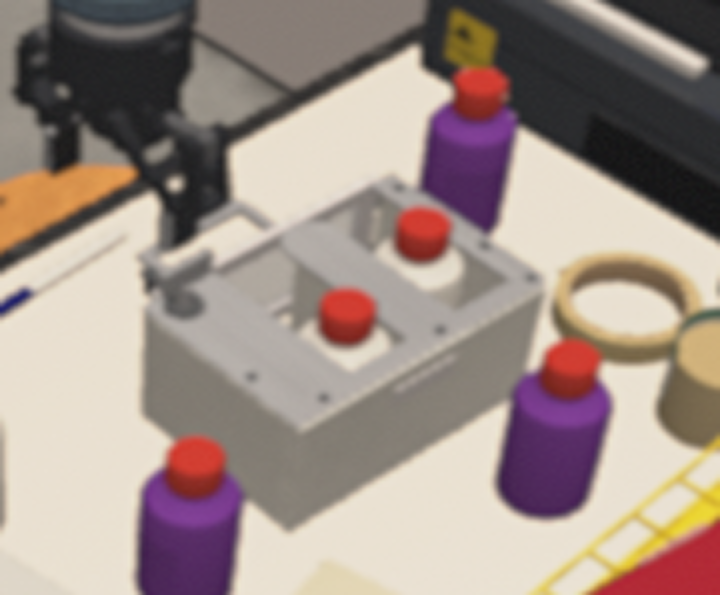

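```bash
python3 - <<'E'
from h import *
W=np.load('side0.npy'); 
m=(W[...,2]>.108)&(W[...,2]<.122)&(W[...,0]>.5)&(W[...,0]<.76)&(W[...,1]>.02)&(W[...,1]<.26)
k,l,s,c=cv2.connectedComponentsWithStats(cv2.morphologyEx(m.astype(np.uint8),cv2.MORPH_OPEN,np.ones((3,3))))
i=1+s[1:,4].argmax(); P=W[l==i]; print(s[i],len(P),P[:,2].mean())
r=cv2.minAreaRect((P[:,:2]*1000).astype(np.float32)); print(r,cv2.boxPoints(r))
# wall lines: back wall and right wall, z 20..100
for lo,hi in((.02,.10),):
  m=(W[...,2]>lo)&(W[...,2]<hi)&(W[...,0]>.5)&(W[...,0]<.76)&(W[...,1]>.0)&(W[...,1]<.26); Q=W[m]
  # right wall in img cols 337-372, back wall 373-433
  u=np.where(m)[1]
  for a,b in((340,365),(380,425)):
    X=Q[(u>a)&(u<b)]; 
    v,rr=None,None
    med=X
    for _ in range(4):
        f=cv2.fitLine(med[:,:2].astype(np.float32),cv2.DIST_HUBER,0,.01,.01).ravel(); n=np.array([-f[1],f[0]]); e=(X[:,:2]-f[2:])@n; med=X[abs(e)<.006]
    print(a,b,len(X),len(med),f,np.degrees(np.arctan2(f[1],f[0])))
K=(W[...,2]>.13)&(W[...,2]<.166)&(W[...,0]>.48)&(W[...,0]<.62)&(W[...,1]>.0)&(W[...,1]<.13)
v,u=np.where(K); 
for a in range(335,365,3):
  q=W[K&(np.mgrid[0:480,0:640][1]//3==a//3)]
  if len(q): print(a,q.mean(0).round(3),len(q))
E
```

```text
[ 336  171  100   73 2370] 2370 0.11454297335627202
((631.366455078125, 132.03521728515625), (213.63656616210938, 152.17335510253906), 88.73445892333984) [[552.93915   26.923439]
 [705.0754    23.562538]
 [709.79376  237.147   ]
 [557.65753  240.5079  ]]
340 365 594 504 [ 0.9991775  -0.04055028  0.62868655  0.029044  ] -2.323997
380 425 1189 264 [ 0.35032928 -0.9366266   0.6862004   0.13319325] -69.49254
341 [0.578 0.032 0.151] 16
344 [0.579 0.039 0.151] 26
347 [0.58  0.048 0.147] 33
350 [0.58  0.057 0.149] 29
353 [0.58  0.066 0.15 ] 22
```

Call:
{"name": "step_arm", "arguments": {
  "motion": [
    [-50,10,-30,0,0,0,0],
    [-100,10,-60,0,0,0,0],
    [-100,10,-60,0,0,0,0],
    [-100,10,-60,0,0,0,0]
  ]
}}

```text
time_s: 0.6
eef_pos: [0.5846, 0.0601, 0.3305]
eef_rot: [0.5, 0.5, 0.5, -0.5]
wrist_force: [0.4, 0.5, -0.6]
opening: 0.996
```

```bash
python3 - <<'E'
from h import *
i,d,W=shot('wrist','w1.png'); np.save('w1.npy',W); print(tool().round(3))
E
```

```text
[[-0.003  1.    -0.     0.584]
 [ 0.    -0.    -1.     0.06 ]
 [-1.    -0.003 -0.     0.33 ]
 [ 0.     0.     0.     1.   ]]
```

View pics/w1.png

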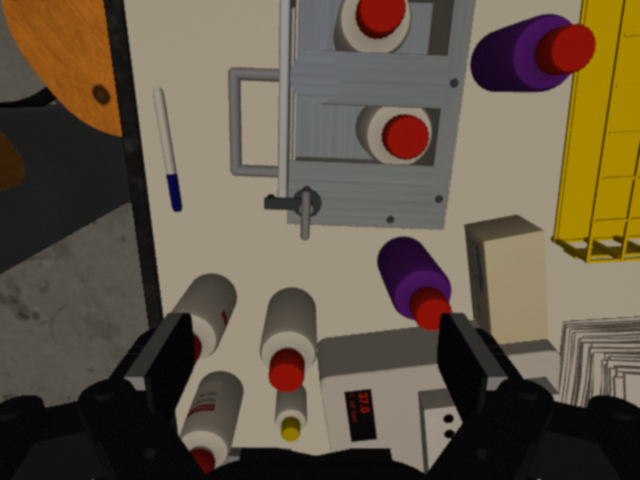

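```bash
python3 - <<'E'
from h import *
W=np.load('w1.npy')
for n,p in dict(keyA=(305,196),keyB=(305,213),keyC=(305,234),barrel=(314,203),nose=(272,203),plateRfront=(294,221),plateRback=(441,226),back2=(462,30),h1=(235,165),h2=(236,80),hand_r=(260,171),gate=(285,60),gate2=(284,185),slotend=(433,120),slotR=(400,161),slotL=(370,99)).items():
    v=p; print(n,W[p[1],p[0]].round(4))
m=(W[...,2]>.112)&(W[...,2]<.121)&(W[...,0]>.5)&(W[...,0]<.76)&(W[...,1]>.0)&(W[...,1]<.27)
# right edge and back edge of plate
r=[];b=[];sr=[]
for u in range(320,435,5):
    vv=np.where(m[:,u])[0]
    if len(vv): r.append(W[vv.max(),u,:2])
for v in range(20,220,5):
    uu=np.where(m[v,:500])[0]
    if len(uu): b.append(W[v,uu.max(),:2])
for q in(r,b):
    f=cv2.fitLine(np.array(q,np.float32),cv2.DIST_HUBER,0,.01,.01).ravel(); print(f,np.degrees(np.arctan2(f[1],f[0])))
K=(W[...,2]>.14)&(W[...,2]<.17)&(W[...,0]>.5)&(W[...,0]<.65)&(W[...,1]>.0)&(W[...,1]<.12)
P=W[K]; r=cv2.minAreaRect((P[:,:2]*1000).astype(np.float32)); print('key',len(P),r,P.mean(0))
h=cv2.cvtColor(cv2.imread('pics/w1.png'),cv2.COLOR_BGR2HSV)
R_=((h[...,0]<8)|(h[...,0]>172))&(h[...,1]>170)&(W[...,2]>.125)&(W[...,2]<.15)
k,l,s,c=cv2.connectedComponentsWithStats(R_.astype(np.uint8))
for i in range(1,k):
    if s[i,4]>150:
        P=W[(l==i)&(W[...,2]>.136)]; print(c[i],P.mean(0).round(4),((P.max(0)+P.min(0))/2).round(4))
E
```

```text
keyA [0.5764 0.0679 0.1623]
keyB [0.5763 0.0548 0.1625]
keyC [0.5762 0.0379 0.1625]
barrel [nan nan nan]
nose [0.5475 0.0534 0.1259]
plateRfront [0.5654 0.0351 0.1173]
plateRback [0.6947 0.0306 0.1172]
back2 [0.6963 0.1875 0.1168]
h1 [0.5141 0.0821 0.1047]
h2 [0.5189 0.1517 0.1039]
hand_r [0.5358 0.077  0.1053]
gate [0.5602 0.1662 0.1152]
gate2 [0.5572 0.0667 0.1155]
slotend [0.6961 0.1176 0.0565]
slotR [0.6573 0.0859 0.1058]
slotL [0.6279 0.1371 0.1171]
[ 0.9990999  -0.0424184   0.63274735  0.03068436] -2.4311244
[0.03601554 0.9993512  0.70188516 0.1325431 ] 87.93601
key 898 ((609.0126342773438, 79.74983215332031), (114.29095458984375, 31.399639129638672), 40.21080780029297) [0.60836628 0.0794401  0.15145148]
[379.51191287  15.96528251] [0.6301 0.1938 0.1414] [0.6305 0.1926 0.1401]
[566.92404451  48.97484277] [0.7693 0.1723 0.1394] [0.7699 0.1722 0.139 ]
[405.12714097 136.40843215] [0.6537 0.1096 0.1414] [0.654  0.1092 0.1402]
[429.2462963  309.11111111] [ 0.6861 -0.0421  0.1394] [ 0.6877 -0.0442  0.1389]
[286.30519481 372.17810761] [ 0.557  -0.1088  0.1394] [ 0.5573 -0.1101  0.1389]
[204.15183246 463.13089005] [ 0.4709 -0.2234  0.1372] [ 0.4708 -0.2236  0.1374]
```

Call:
{"name": "step_arm", "arguments": {
  "motion": [
    [50,-7.5,7.5,2.2,0,0,60],
    [100,-7.5,7.5,2.2,0,0,60],
    [145,-7.5,7.5,2.2,0,0,60],
    [170,-7.5,7.5,2.2,0,0,60],
    [190,-7.5,7.5,2.2,0,0,60],
    [190,-7.5,7.5,2.2,0,0,60],
    [190,-7.5,7.5,2.2,0,0,255],
    [190,-7.5,7.5,2.2,0,0,255],
    [190,-7.5,7.5,2.2,0,0,255],
    [190,-7.5,7.5,2.2,0,0,255]
  ]
}}

```text
time_s: 1.9
eef_pos: [0.5768, 0.0525, 0.1423]
eef_rot: [-0.49, -0.509, -0.491, 0.51]
wrist_force: [-6.5, -0.3, 6.4]
opening: 0.065
```

Call:
{"name": "step_arm", "arguments": {
  "motion": [
    [0,0,0,-10,0,0,255],
    [0,0,0,-20,0,0,255],
    [0,0,0,-30,0,0,255],
    [0,0,0,-40,0,0,255],
    [0,0,0,-50,0,0,255],
    [0,0,0,-60,0,0,255],
    [0,0,0,-70,0,0,255],
    [0,0,0,-80,0,0,255],
    [0,0,0,-88,0,0,255],
    [0,0,0,-90,0,0,255]
  ]
}}

```text
time_s: 3.15
eef_pos: [0.576, 0.052, 0.1423]
eef_rot: [0.706, 0.012, 0.708, -0.013]
wrist_force: [-8.2, -3.4, 8.9]
opening: 0.069
```

Call:
{"name": "step_arm", "arguments": {
  "motion": [
    [0,0,0,0,0,0,255],
    [0,0,0,0,0,0,60],
    [0,0,0,0,0,0,60],
    [-10,0,0,0,0,0,60],
    [-50,0,0,0,0,0,60],
    [-100,0,0,0,0,0,60],
    [-150,0,0,0,0,0,60],
    [-150,0,0,0,0,0,60]
  ]
}}

```text
time_s: 4.15
eef_pos: [0.5803, 0.0524, 0.2977]
eef_rot: [0.711, 0.013, 0.703, -0.014]
wrist_force: [0.9, -0.2, -0.5]
opening: 0.765
```

```bash
python3 - <<'E'
from h import *
i,d,W=shot('wrist','w2.png'); np.save('w2.npy',W); print(tool().round(3),ctrl.get_obs()['q'].round(2))
E
```

```text
[[ 0.006  0.038  0.999  0.579]
 [-0.001  0.999 -0.038  0.052]
 [-1.    -0.     0.006  0.294]
 [ 0.     0.     0.     1.   ]] [-0.11  0.14  1.52  0.    1.47 -1.65]
```

View pics/w2.png

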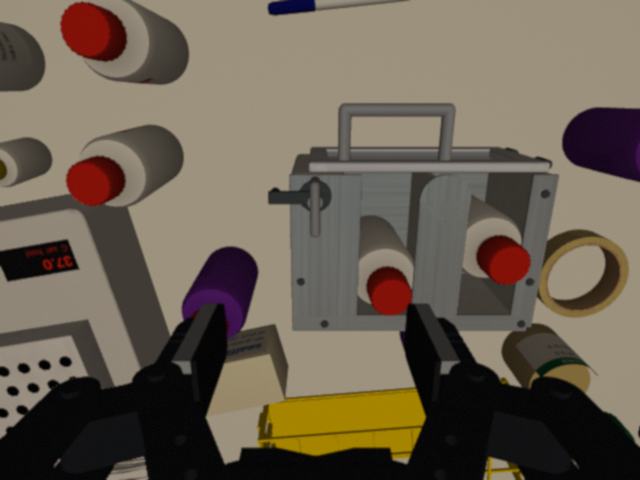

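Call:
{"name": "step_arm", "arguments": {
  "motion": [
    [0,10,-10,10,0,0,165],
    [0,20,-20,20,0,0,165],
    [0,30,-30,30,0,0,165],
    [0,40,-40,40,0,0,165],
    [0,50,-50,50,0,0,165],
    [0,62,-63,60,0,0,165],
    [0,62,-63,70,0,0,165],
    [0,62,-63,80,0,0,165],
    [0,62,-63,90,0,0,165],
    [0,62,-63,90,0,0,165]
  ]
}}

```text
time_s: 5.45
eef_pos: [0.5162, 0.1169, 0.2899]
eef_rot: [-0.49, -0.509, -0.491, 0.51]
wrist_force: [1.2, -0.6, -0.3]
opening: 0.353
```

```bash
python3 - <<'E'
from h import *
for f in('w1','w2'):
    W=np.load(f+'.npy')
    m=(W[...,2]>.096)&(W[...,2]<.108)&(W[...,0]>.49)&(W[...,0]<.545)&(W[...,1]>.05)&(W[...,1]<.18)
    P=W[m]; Q=P[P[:,0]<.524]; f_=cv2.fitLine(Q[:,:2].astype(np.float32),cv2.DIST_HUBER,0,.01,.01).ravel()
    print(f,len(Q),f_,Q.min(0).round(3),Q.max(0).round(3),np.degrees(np.arctan2(f_[1],f_[0])))
    m=(W[...,2]>.113)&(W[...,2]<.121)&(W[...,0]>.5)&(W[...,0]<.76)&(W[...,1]>.0)&(W[...,1]<.27)
    B=W[m][:,:2]-[.633,.150]; c,s=np.cos(np.radians(-2.2)),np.sin(np.radians(-2.2)); b=B@np.array([[c,-s],[s,c]])
    b=b[(b[:,0]>-.055)&(b[:,0]<.02)]; print(np.histogram(b[:,1]*1000,np.arange(-128,100,4)))
print(tool().round(4))
E
```

```text
w1 1359 [0.02516822 0.9996832  0.51642215 0.11809637] [0.509 0.073 0.099] [0.524 0.162 0.108] 88.55781
(array([  0,   3, 321, 349, 335, 348, 342, 358, 363, 371, 386, 404, 410,
       419, 417, 434,   3,   0,   0,   2,   3,   2,   2,   3,   4,   6,
         1, 256, 485, 489, 499, 502, 512, 510, 525, 522, 532, 238,   0,
        10,   7,   4,   3,   1,   1,   0,   0,   0,   0,   0,   0,   0,
         0,   0,   0,   0]), array([-128, -124, -120, -116, -112, -108, -104, -100,  -96,  -92,  -88,
        -84,  -80,  -76,  -72,  -68,  -64,  -60,  -56,  -52,  -48,  -44,
        -40,  -36,  -32,  -28,  -24,  -20,  -16,  -12,   -8,   -4,    0,
          4,    8,   12,   16,   20,   24,   28,   32,   36,   40,   44,
         48,   52,   56,   60,   64,   68,   72,   76,   80,   84,   88,
         92,   96]))
w2 1744 [0.02489281 0.9996901  0.51548433 0.11565156] [0.509 0.072 0.099] [0.524 0.162 0.108] 88.57359
(array([  0,  15, 372, 389, 388, 362, 217, 199, 415, 424, 440, 429, 427,
       436, 433, 407,   0,   3,  12,  12,   9,   9,   7,   7,   5,   2,
         0, 292, 427, 436, 435, 437, 431, 434, 435, 431, 438, 160,   0,
        19,  22,  14,   9,   6,   5,   2,   1,   0,  53, 310, 324, 420,
       423, 365,   3,   0]), array([-128, -124, -120, -116, -112, -108, -104, -100,  -96,  -92,  -88,
        -84,  -80,  -76,  -72,  -68,  -64,  -60,  -56,  -52,  -48,  -44,
        -40,  -36,  -32,  -28,  -24,  -20,  -16,  -12,   -8,   -4,    0,
          4,    8,   12,   16,   20,   24,   28,   32,   36,   40,   44,
         48,   52,   56,   60,   64,   68,   72,   76,   80,   84,   88,
         92,   96]))
[[-2.400e-03  9.993e-01 -3.680e-02  5.162e-01]
 [ 0.000e+00 -3.680e-02 -9.993e-01  1.169e-01]
 [-1.000e+00 -2.400e-03  1.000e-04  2.899e-01]
 [ 0.000e+00  0.000e+00  0.000e+00  1.000e+00]]
```

Call:
{"name": "step_arm", "arguments": {
  "motion": [
    [60,0,0,0,0,0,165],
    [120,0,0,0,0,0,165],
    [160,0,0,0,0,0,165],
    [185,0,0,0,0,0,165],
    [205,0,0,0,0,0,165],
    [205,0,0,0,0,0,165],
    [205,0,0,0,0,0,255],
    [205,0,0,0,0,0,255],
    [205,0,0,0,0,0,255],
    [205,0,0,0,0,0,255]
  ]
}}

```text
time_s: 6.7
eef_pos: [0.5155, 0.117, 0.0869]
eef_rot: [-0.49, -0.508, -0.491, 0.51]
wrist_force: [-7.1, -0.7, 2.0]
opening: 0.088
```

```bash
python3 - <<'E'
from h import *
T=tool(); print(ctrl.get_obs()['wrist_force'],T[:3,3])
H=np.array([.5614,.2408]); p0=np.array([.516,.117]); 
M=T[:3,:3]
for a in range(10,101,10):
    t=np.radians(-a); r=np.array([[np.cos(t),-np.sin(t)],[np.sin(t),np.cos(t)]])
    d=H+r@(p0-H)-p0
    print(a,(M.T@np.array([*d,0])*1000).round(1))
E
```

```text
[-7.06544804 -0.73072566  1.97725479] [0.51550311 0.11696402 0.08685512]
10 [  0.1 -21.2  -9. ]
20 [  0.1 -40.4 -21.5]
30 [  0.2 -57.2 -37.2]
40 [  0.2 -71.1 -55.6]
50 [  0.2 -81.5 -76. ]
60 [  0.2 -88.2 -98. ]
70 [   0.2  -91.  -120.8]
80 [   0.2  -89.8 -143.8]
90 [   0.2  -84.6 -166.2]
100 [   0.2  -75.6 -187.3]
```

Call:
{"name": "step_arm", "arguments": {
  "motion": [
    [0,-21,-9,10,0,0,255],
    [0,-40.5,-21.5,20,0,0,255],
    [0,-57,-37,30,0,0,255],
    [0,-71,-55.5,40,0,0,255],
    [0,-81.5,-76,50,0,0,255],
    [0,-88,-98,60,0,0,255],
    [0,-91,-121,70,0,0,255],
    [0,-90,-144,80,0,0,255],
    [0,-84.5,-166,90,0,0,255],
    [0,-75.5,-187,100,0,0,255]
  ]
}}

```text
time_s: 7.95
eef_pos: [0.4508, 0.3075, 0.087]
eef_rot: [-0.076, 0.705, -0.076, -0.701]
wrist_force: [10.9, -2.6, -13.5]
opening: 0.091
```

Call:
{"name": "step_arm", "arguments": {
  "motion": [
    [0,0,0,0,0,0,255],
    [0,0,0,0,0,0,165],
    [0,0,0,0,0,0,165],
    [0,0,0,0,0,0,165],
    [-15,0,0,0,0,0,165],
    [-60,0,0,0,0,0,165],
    [-120,0,0,0,0,0,165],
    [-170,0,0,0,0,0,60],
    [-210,0,0,0,0,0,60]
  ]
}}

```text
time_s: 9.07
eef_pos: [0.449, 0.3068, 0.3003]
eef_rot: [-0.076, 0.704, -0.074, -0.702]
wrist_force: [-0.5, -0.6, -1.5]
opening: 0.755
```

```bash
python3 - <<'E'
from h import *
i,d,W=shot('side','s2.png'); np.save('s2.npy',W); print(tool().round(4),ctrl.get_obs()['q'].round(2))
m=(W[...,2]>.108)&(W[...,2]<.122)&(W[...,0]<.56)&(W[...,0]>.3)&(W[...,1]>.18)&(W[...,1]<.35)
P=W[m];print(len(P),P.min(0),P.max(0),cv2.fitLine(P[:,:2].astype(np.float32),cv2.DIST_HUBER,0,.01,.01).ravel())
E
```

```text
[[ 0.011  -0.2111 -0.9774  0.451 ]
 [ 0.0045 -0.9774  0.2112  0.3077]
 [-0.9999 -0.0067 -0.0098  0.3061]
 [ 0.      0.      0.      1.    ]] [0.38 0.05 1.6  0.   1.48 2.16]
205 [0.37865331 0.23921959 0.1080039 ] [0.55982836 0.32664059 0.12171124] [ 0.9867361  -0.16233255  0.47310492  0.2583685 ]
```

View pics/s2.png

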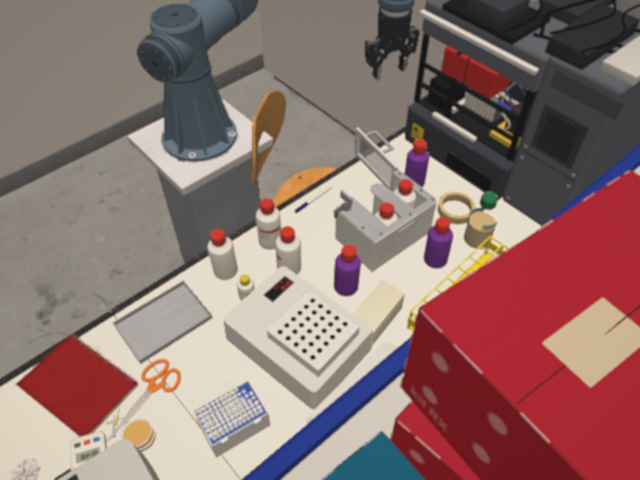

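Call:
{"name": "step_arm", "arguments": {
  "motion": [
    [0,18,-50,-5,0,0,60],
    [10,37,-100,-10,0,0,60],
    [30,56,-150,-10,0,0,60],
    [50,74,-200,-10,0,0,60],
    [50,74,-200,-10,0,0,60],
    [50,74,-200,-10,0,0,60]
  ]
}}

```text
time_s: 9.88
eef_pos: [0.6283, 0.1921, 0.2468]
eef_rot: [0.014, -0.707, 0.014, 0.707]
wrist_force: [0.8, 0.2, 0.3]
opening: 0.766
```

```bash
cat >> h.py <<'E'
def caps(n,zmin=.128,zmax=.152,mn=120):
    img,d,W=shot(n); h=cv2.cvtColor(img,cv2.COLOR_RGB2HSV)
    m=((h[...,0]<8)|(h[...,0]>172))&(h[...,1]>150)&(h[...,2]>50)&(W[...,2]>zmin)&(W[...,2]<zmax)
    k,l,s,c=cv2.connectedComponentsWithStats(m.astype(np.uint8)); out=[]
    for i in range(1,k):
        if s[i,4]>mn:
            P=W[l==i]; P=P[P[:,2]>np.percentile(P[:,2],90)-.006]
            (x,y),r=cv2.minEnclosingCircle((P[:,:2]*1000).astype(np.float32))
            out.append(np.array([x/1000,y/1000,P[:,2].max(),r/1000])); print(n,c[i].round(),out[-1].round(4),'tool shift',(tool()[:3,:3].T@(np.array([x/1000,y/1000,.12])-tool()[:3,3])*1000).round(1))
    return out,W
E
python3 - <<'E'
from h import *
caps('wrist'); print(tool().round(4))
E
```

```text
wrist [341.   2.] [0.7562 0.1722 0.1399 0.0076] tool shift [ 127.6   15.7 -128.6]
wrist [450. 181.] [0.6548 0.109  0.1441 0.017 ] tool shift [127.5  82.7 -29.7]
wrist [305. 223.] [0.6317 0.1985 0.1439 0.0166] tool shift [127.5  -5.9  -3.2]
wrist [115. 338.] [0.5542 0.3337 0.1416 0.0171] tool shift [ 127.5 -138.    79.4]
[[ 1.000e-03 -3.780e-02 -9.993e-01  6.282e-01]
 [ 5.000e-04 -9.993e-01  3.780e-02  1.927e-01]
 [-1.000e+00 -5.000e-04 -1.000e-03  2.475e-01]
 [ 0.000e+00  0.000e+00  0.000e+00  1.000e+00]]
```

Call:
{"name": "step_arm", "arguments": {
  "motion": [
    [60,-5,-3,0,0,0,80],
    [100,-5,-3,0,0,0,80],
    [127,-5,-3,0,0,0,80],
    [127,-5,-3,0,0,0,255],
    [127,-5,-3,0,0,0,255],
    [127,-5,-3,0,0,0,255],
    [127,-5,-3,0,0,0,255],
    [124.5,-5,-3,0,0,0,255],
    [124.5,-5,12,0,0,0,255],
    [124.5,-5,35,0,0,0,255]
  ]
}}

```text
time_s: 11.18
eef_pos: [0.5939, 0.1982, 0.1221]
eef_rot: [-0.014, 0.707, -0.014, -0.707]
wrist_force: [-0.4, 0.3, -2.2]
opening: 0.384
```

Call:
{"name": "step_arm", "arguments": {
  "motion": [
    [0,0,30,0,0,0,255],
    [0,0,60,0,0,0,255],
    [0,0,92,0,0,0,255],
    [0,0,92,0,0,0,255],
    [-50,0,92,0,0,0,255],
    [-110,0,92,0,0,0,255],
    [-170,0,92,0,0,0,255],
    [-170,0,92,0,0,0,255]
  ]
}}

```text
time_s: 12.18
eef_pos: [0.5058, 0.2024, 0.2989]
eef_rot: [-0.014, 0.712, -0.013, -0.702]
wrist_force: [-0.0, -0.6, -1.5]
opening: 0.385
```

```bash
python3 - <<'E'
from h import *
# tray fit
for f in('scene0','side0'):
    W=np.load(f+'.npy'); m=(W[...,2]>.011)&(W[...,2]<.021)&(W[...,0]>.4)&(W[...,0]<.57)&(W[...,1]<-.31)&(W[...,1]>-.53)
    k,l,s,c=cv2.connectedComponentsWithStats(cv2.dilate(m.astype(np.uint8),np.ones((3,3)))); i=1+s[1:,4].argmax()
    print(f,cv2.minAreaRect((W[(l==i)&m][:,:2]*1000).astype(np.float32)))
out,W=caps('side'); print(tool().round(4)); cv2.imwrite('pics/s3.png',ctrl.camera('side')[0][60:420,100:500,::-1])
E
```

```text
scene0 ((482.5495910644531, -423.1178894042969), (185.60179138183594, 127.98362731933594), 88.06499481201172)
side0 ((484.3648681640625, -424.61505126953125), (185.5955810546875, 130.04905700683594), 87.45390319824219)
side [266. 204.] [ 0.4596 -0.0941  0.1422  0.0176] tool shift [174.5 297.9  34.1]
side [386. 209.] [0.6574 0.1047 0.1443 0.0169] tool shift [ 176.1   91.5 -155.7]
side [442. 223.] [0.7724 0.1691 0.1428 0.0186] tool shift [ 176.9   22.7 -268.1]
side [287. 233.] [ 0.5601 -0.1136  0.1427  0.0168] tool shift [175.2 313.4 -67. ]
side [218. 236.] [ 0.4601 -0.2368  0.1428  0.0184] tool shift [174.4 440.5  28.2]
side [349. 252.] [ 0.6903 -0.0476  0.1431  0.0178] tool shift [ 176.1  242.4 -194.5]
[[ 0.0069 -0.0387 -0.9992  0.5041]
 [ 0.001  -0.9992  0.0387  0.202 ]
 [-1.     -0.0013 -0.0068  0.2951]
 [ 0.      0.      0.      1.    ]]
```

View pics/s3.png

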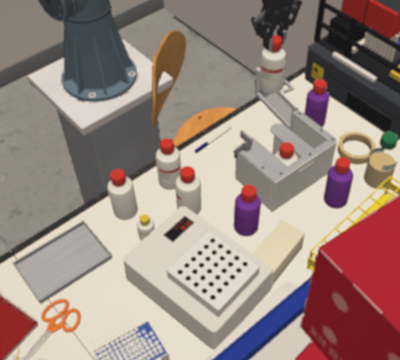

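Call:
{"name": "step_arm", "arguments": {
  "motion": [
    [0,30,0,0,0,0,255],
    [0,80,0,0,0,0,255],
    [0,140,0,0,0,0,255],
    [0,200,0,0,0,0,255],
    [0,260,0,0,0,0,255],
    [0,320,0,0,0,0,255],
    [0,380,0,0,0,0,255],
    [0,440,0,0,0,0,255],
    [0,500,0,0,0,0,255],
    [0,560,-2,0,0,0,255]
  ]
}}

```text
time_s: 13.52
eef_pos: [0.4812, -0.3593, 0.289]
eef_rot: [0.015, -0.706, 0.013, 0.708]
wrist_force: [1.0, 0.3, -0.6]
opening: 0.384
```

Call:
{"name": "step_arm", "arguments": {
  "motion": [
    [0,60,-2,0,0,0,255],
    [0,111,-2,0,0,0,255],
    [50,111,-2,0,0,0,255],
    [100,111,-2,0,0,0,255],
    [100,111,-2,0,0,0,255],
    [100,111,-2,0,0,0,255],
    [100,111,-2,0,0,0,255]
  ]
}}

```text
time_s: 14.4
eef_pos: [0.4811, -0.4699, 0.1948]
eef_rot: [-0.012, 0.708, -0.015, -0.706]
wrist_force: [-0.2, -0.2, -0.9]
opening: 0.384
```

```bash
python3 - <<'E'
from h import *
out,W=caps('side',.15,.4); print(tool().round(4), go([.4815,-.469,.1225])); 
E
```

```text
side [473.  73.] [0.5797 0.4465 0.3556 0.0793] tool shift [  71.6 -919.7  -63.5]
side [122. 279.] [ 0.4831 -0.4711  0.2239  0.0175] tool shift [74.7  1.  -1.8]
[[ 0.0027 -0.0381 -0.9993  0.4811]
 [-0.0037 -0.9993  0.0381 -0.4698]
 [-1.      0.0036 -0.0028  0.1947]
 [ 0.      0.      0.      1.    ]] [72.2 -1.1 -0.2]
```

Call:
{"name": "step_arm", "arguments": {
  "motion": [
    [30,0,0,0,0,0,255],
    [55,0,0,0,0,0,255],
    [68,0,0,0,0,0,255],
    [72,0,0,0,0,0,255],
    [72,0,0,0,0,0,255]
  ]
}}

```text
time_s: 15.08
eef_pos: [0.4808, -0.4695, 0.1216]
eef_rot: [-0.013, 0.708, -0.014, -0.706]
wrist_force: [0.1, 0.2, -1.6]
opening: 0.386
```

Call:
{"name": "step_arm", "arguments": {
  "motion": [
    [0,0,0,0,0,0,200],
    [0,0,0,0,0,0,120],
    [0,0,0,0,0,0,80],
    [0,0,0,0,0,0,80],
    [-50,0,0,0,0,0,80],
    [-100,0,0,0,0,0,80],
    [-160,-50,0,0,0,0,80],
    [-160,-50,0,0,0,0,80]
  ]
}}

```text
time_s: 16.08
eef_pos: [0.4834, -0.4184, 0.2845]
eef_rot: [-0.011, 0.709, -0.015, -0.705]
wrist_force: [0.8, -0.8, -0.1]
opening: 0.685
```

```bash
python3 - <<'E'
from h import *
out,W=caps('side'); cv2.imwrite('pics/s4.png',ctrl.camera('side')[0][150:420,60:460,::-1]); print(tool().round(4))
E
```

```text
side [266. 205.] [ 0.4585 -0.094   0.1429  0.0179] tool shift [ 162.7 -323.5   37.3]
side [386. 209.] [0.6587 0.1067 0.1441 0.0178] tool shift [ 162.7 -531.3 -155.4]
side [443. 223.] [0.7756 0.1702 0.143  0.0176] tool shift [ 162.8 -599.  -269.8]
side [287. 233.] [ 0.5593 -0.1141  0.1427  0.0168] tool shift [ 163.2 -307.1  -64.1]
side [218. 236.] [ 0.461  -0.2369  0.1435  0.0176] tool shift [ 163.4 -180.7   29.6]
side [349. 252.] [ 0.6888 -0.0481  0.1448  0.0171] tool shift [ 163.4 -377.7 -191.1]
side [131. 299.] [ 0.4827 -0.4707  0.1462  0.0176] tool shift [164.4  52.2  -0.6]
[[ 0.0021 -0.037  -0.9993  0.4827]
 [-0.0027 -0.9993  0.037  -0.4184]
 [-1.      0.0026 -0.0022  0.2818]
 [ 0.      0.      0.      1.    ]]
```

View pics/s4.png

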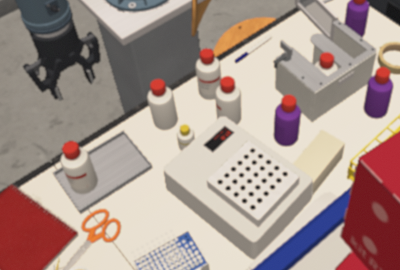

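Call:
{"name": "step_arm", "arguments": {
  "motion": [
    [0,-40,-12,0,0,0,80],
    [0,-95,-28,0,0,0,80],
    [0,-150,-43,0,0,0,80],
    [0,-210,-60,0,0,0,80],
    [0,-270,-77,0,0,0,80],
    [0,-330,-95,0,0,0,80],
    [0,-390,-112,0,0,0,80],
    [0,-450,-130,0,0,0,80],
    [0,-500,-145,0,0,0,80],
    [30,-533,-153,0,0,0,80]
  ]
}}

```text
time_s: 17.42
eef_pos: [0.6569, 0.1098, 0.2493]
eef_rot: [-0.013, 0.708, -0.013, -0.706]
wrist_force: [-0.1, 0.3, -0.3]
opening: 0.689
```

Call:
{"name": "step_arm", "arguments": {
  "motion": [
    [0,0,0,0,0,0,80],
    [0,0,0,0,0,0,80],
    [0,0,0,0,0,0,80]
  ]
}}

```text
time_s: 17.8
eef_pos: [0.6557, 0.1063, 0.2503]
eef_rot: [-0.014, 0.707, -0.014, -0.707]
wrist_force: [0.2, -0.0, 0.4]
opening: 0.69
```

```bash
python3 - <<'E'
from h import *
caps('wrist'); print(tool().round(4))
E
```

```text
wrist [189.  32.] [0.7709 0.1718 0.1422 0.0168] tool shift [ 130.8  -70.  -112.2]
wrist [559. 164.] [ 0.6888 -0.0443  0.1417  0.017 ] tool shift [130.7 149.2 -38.9]
wrist [312. 227.] [0.6555 0.1086 0.1437 0.0167] tool shift [130.6  -2.3   0.6]
wrist [622. 347.] [ 0.5573 -0.1094  0.1413  0.0169] tool shift [130.6 219.5  89.9]
wrist [ 14. 373.] [0.5531 0.3308 0.1414 0.0171] tool shift [ 130.4 -220.1  111.8]
[[ 1.300e-03 -4.030e-02 -9.992e-01  6.558e-01]
 [-3.000e-04 -9.992e-01  4.030e-02  1.064e-01]
 [-1.000e+00  2.000e-04 -1.300e-03  2.506e-01]
 [ 0.000e+00  0.000e+00  0.000e+00  1.000e+00]]
```

Call:
{"name": "step_arm", "arguments": {
  "motion": [
    [60,-2,0,0,0,0,80],
    [105,-2,0,0,0,0,80],
    [130,-2,0,0,0,0,80],
    [130,-2,0,0,0,0,255],
    [130,-2,0,0,0,0,255],
    [130,-2,0,0,0,0,255],
    [130,-2,0,0,0,0,255],
    [127.5,-2,0,0,0,0,255],
    [127.5,-2,15,0,0,0,255],
    [127.5,-2,40,0,0,0,255]
  ]
}}

```text
time_s: 19.1
eef_pos: [0.6156, 0.1114, 0.1227]
eef_rot: [-0.014, 0.707, -0.014, -0.707]
wrist_force: [-0.7, -0.8, -1.4]
opening: 0.386
```

Call:
{"name": "step_arm", "arguments": {
  "motion": [
    [0,0,30,0,0,0,255],
    [0,0,60,0,0,0,255],
    [0,0,95,0,0,0,255],
    [0,0,105,0,0,0,255],
    [-10,0,105,0,0,0,255],
    [-60,0,105,0,0,0,255],
    [-120,0,105,0,0,0,255],
    [-172,0,105,0,0,0,255],
    [-172,0,105,0,0,0,255]
  ]
}}

```text
time_s: 20.23
eef_pos: [0.5147, 0.1154, 0.3012]
eef_rot: [-0.014, 0.711, -0.014, -0.702]
wrist_force: [0.7, -0.2, -2.0]
opening: 0.386
```

```bash
python3 - <<'E'
from h import *
print(tool().round(4), go([.4845,-.379,.295])); 
E
```

```text
[[ 1.260e-02 -3.860e-02 -9.992e-01  5.147e-01]
 [-1.000e-04 -9.993e-01  3.860e-02  1.154e-01]
 [-9.999e-01 -4.000e-04 -1.260e-02  3.012e-01]
 [ 0.000e+00  0.000e+00  0.000e+00  1.000e+00]] [  5.9 495.2  11.1]
```

Call:
{"name": "step_arm", "arguments": {
  "motion": [
    [0,30,1,0,0,0,255],
    [0,85,2,0,0,0,255],
    [0,140,3,0,0,0,255],
    [0,200,4,0,0,0,255],
    [0,260,5,0,0,0,255],
    [0,320,6,0,0,0,255],
    [0,380,7,0,0,0,255],
    [0,440,8,0,0,0,255],
    [0,480,9,0,0,0,255],
    [0,495,9,0,0,0,255]
  ]
}}

```text
time_s: 21.48
eef_pos: [0.4818, -0.3815, 0.2929]
eef_rot: [0.015, -0.707, 0.014, 0.707]
wrist_force: [-0.8, 0.2, -0.5]
opening: 0.382
```

Call:
{"name": "step_arm", "arguments": {
  "motion": [
    [50,0,0,0,0,0,255],
    [100,0,0,0,0,0,255],
    [130,0,0,0,0,0,255],
    [130,0,0,0,0,0,255],
    [130,0,0,0,0,0,255]
  ]
}}

```text
time_s: 22.1
eef_pos: [0.4834, -0.3792, 0.1658]
eef_rot: [-0.013, 0.707, -0.014, -0.706]
wrist_force: [0.3, -0.6, -1.7]
opening: 0.383
```

```bash
python3 - <<'E'
from h import *
print(tool().round(4), go([.4845,-.379,.1215])); 
E
```

```text
[[ 0.0014 -0.0378 -0.9993  0.4834]
 [-0.0014 -0.9993  0.0378 -0.3792]
 [-1.      0.0014 -0.0015  0.1658]
 [ 0.      0.      0.      1.    ]] [44.3 -0.3 -1. ]
```

Call:
{"name": "step_arm", "arguments": {
  "motion": [
    [30,0,0,0,0,0,255],
    [41,0,0,0,0,0,255],
    [44,0,0,0,0,0,255],
    [44,0,0,0,0,0,255],
    [44,0,0,0,0,0,160],
    [44,0,0,0,0,0,80],
    [44,0,0,0,0,0,80],
    [0,0,0,0,0,0,80],
    [-60,0,0,0,0,0,80],
    [-90,-30,8,0,0,0,80]
  ]
}}

```text
time_s: 23.35
eef_pos: [0.4767, -0.3508, 0.2585]
eef_rot: [-0.012, 0.708, -0.016, -0.705]
wrist_force: [0.3, 0.4, 0.1]
opening: 0.691
```

Call:
{"name": "step_arm", "arguments": {
  "motion": [
    [0,-60,12,0,0,0,80],
    [0,-112,23,0,0,0,80],
    [0,-112,23,0,0,0,80],
    [0,-112,23,0,0,0,80],
    [0,-112,23,0,0,0,80]
  ]
}}

```text
time_s: 23.98
eef_pos: [0.4572, -0.2369, 0.2544]
eef_rot: [-0.014, 0.707, -0.014, -0.707]
wrist_force: [-0.4, -0.2, -0.7]
opening: 0.687
```

```bash
python3 - <<'E'
from h import *
caps('wrist');caps('side'); print(tool().round(4))
E
```

```text
wrist [93. 68.] [ 0.5565 -0.112   0.1418  0.0168] tool shift [ 134.2 -128.7  -94.3]
wrist [542. 176.] [ 0.483  -0.3791  0.1451  0.017 ] tool shift [134.2 141.1 -31.6]
wrist [312. 220.] [ 0.4596 -0.235   0.1418  0.0167] tool shift [134.2  -2.   -2.4]
wrist [ 95. 233.] [ 0.4562 -0.093   0.1418  0.0171] tool shift [ 134.2 -143.7    6.5]
side [266. 204.] [ 0.459  -0.0936  0.1426  0.0173] tool shift [ 134.1 -143.1    3.7]
side [443. 223.] [0.7729 0.1692 0.142  0.0173] tool shift [ 134.  -418.1 -299.6]
side [287. 233.] [ 0.5584 -0.1151  0.1426  0.0166] tool shift [ 134.1 -125.5  -96.5]
side [218. 236.] [ 0.4602 -0.2354  0.1423  0.0184] tool shift [134.1  -1.4  -3.2]
side [349. 252.] [ 0.6904 -0.0476  0.1422  0.0177] tool shift [ 134.  -198.2 -225.7]
side [168. 276.] [ 0.484  -0.3814  0.1456  0.0174] tool shift [134.1 143.6 -32.8]
side [131. 299.] [ 0.4837 -0.4717  0.1474  0.0172] tool shift [134.1 233.8 -36. ]
[[-3.000e-04 -3.960e-02 -9.992e-01  4.570e-01]
 [ 1.000e-04 -9.992e-01  3.960e-02 -2.367e-01]
 [-1.000e+00 -1.000e-04  3.000e-04  2.541e-01]
 [ 0.000e+00  0.000e+00  0.000e+00  1.000e+00]]
```

Call:
{"name": "step_arm", "arguments": {
  "motion": [
    [60,-2,-3,0,0,0,80],
    [110,-2,-3,0,0,0,80],
    [136,-2,-3,0,0,0,80],
    [136,-2,-3,0,0,0,80],
    [136,-2,-3,0,0,0,255],
    [136,-2,-3,0,0,0,255],
    [136,-2,-3,0,0,0,255],
    [120,-2,-3,0,0,0,255],
    [60,-2,-3,0,0,0,255],
    [0,-2,-3,0,0,0,255]
  ]
}}

```text
time_s: 25.32
eef_pos: [0.4593, -0.2331, 0.2559]
eef_rot: [0.014, -0.706, 0.013, 0.707]
wrist_force: [1.4, -0.9, -2.4]
opening: 0.385
```

Call:
{"name": "step_arm", "arguments": {
  "motion": [
    [-40,0,0,0,0,0,255],
    [-40,-10,0,0,0,0,255],
    [-40,-10,0,0,0,0,255]
  ]
}}

```text
time_s: 25.7
eef_pos: [0.4597, -0.2225, 0.2932]
eef_rot: [0.014, -0.706, 0.013, 0.708]
wrist_force: [0.3, -0.2, -3.6]
opening: 0.383
```

```bash
cat >> h.py <<'E'
O=np.array([.633,.1515]); ex=np.array([.9993,-.0385]); ey=np.array([.0385,.9993])
def bw(x,y,z): return np.array([*(O+x*ex+y*ey),z])
def bb(p): d=np.array(p[:2])-O; return (d@ex).round(4),(d@ey).round(4)
E
python3 - <<'E'
from h import *
print(tool().round(4), go(bw(-.12,.043,.293)),ctrl.get_obs()['opening']); 
E
```

```text
[[-0.0016 -0.0375 -0.9993  0.4597]
 [ 0.0015 -0.9993  0.0375 -0.2225]
 [-1.     -0.0014  0.0016  0.2932]
 [ 0.      0.      0.      1.    ]] [   0.8 -423.3  -39.2] 0.3832917538085195
```

Call:
{"name": "step_arm", "arguments": {
  "motion": [
    [0,-40,-4,0,0,0,255],
    [0,-95,-9,0,0,0,255],
    [0,-150,-14,0,0,0,255],
    [0,-210,-20,0,0,0,255],
    [0,-270,-26,0,0,0,255],
    [0,-330,-32,0,0,0,255],
    [0,-385,-36,0,0,0,255],
    [0,-423,-39,0,0,0,255],
    [50,-423,-39,0,0,0,255],
    [100,-423,-39,0,0,0,255]
  ]
}}

```text
time_s: 26.95
eef_pos: [0.5141, 0.198, 0.1909]
eef_rot: [0.013, -0.706, 0.013, 0.708]
wrist_force: [1.1, 0.4, -3.3]
opening: 0.382
```

Call:
{"name": "step_arm", "arguments": {
  "motion": [
    [40,0,0,0,0,0,255],
    [68,0,0,0,0,0,255],
    [68,0,0,0,0,0,255],
    [68,0,0,0,0,0,255],
    [68,0,0,0,0,0,255]
  ]
}}

```text
time_s: 27.58
eef_pos: [0.5162, 0.1974, 0.1271]
eef_rot: [-0.014, 0.707, -0.013, -0.707]
wrist_force: [-0.2, 0.9, -3.0]
opening: 0.384
```

```bash
python3 - <<'E'
from h import *
print(tool().round(4), bb(tool()[:3,3]), go(bw(-.12,.043,.121)),go(bw(.03,.043,.121))); out,W=caps('side')
for o in out: print(bb(o))
out,W=caps('wrist')
for o in out: print(bb(o))
cv2.imwrite('pics/w5.png',ctrl.camera('wrist')[0][:,:,::-1])
E
```

```text
[[ 1.300e-03 -3.830e-02 -9.993e-01  5.162e-01]
 [ 1.000e-04 -9.993e-01  3.830e-02  1.974e-01]
 [-1.000e+00 -2.000e-04 -1.300e-03  1.271e-01]
 [ 0.000e+00  0.000e+00  0.000e+00  1.000e+00]] (np.float64(-0.1185), np.float64(0.0414)) [ 6.1 -1.6  1.5] [   6.3   -1.6 -148.5]
side [266. 205.] [ 0.459  -0.0959  0.1414  0.0187] tool shift [  7.1 295.4  46. ]
side [443. 223.] [0.7717 0.1683 0.1413 0.0177] tool shift [   7.6   19.4 -256.4]
side [287. 233.] [ 0.5605 -0.112   0.1426  0.0177] tool shift [  7.2 307.6 -56.2]
side [349. 252.] [ 0.6912 -0.0458  0.1418  0.0172] tool shift [   7.5  236.4 -184.2]
side [168. 276.] [ 0.4853 -0.3803  0.1455  0.0175] tool shift [  7.1 578.5   8.7]
side [131. 299.] [ 0.483  -0.4699  0.1458  0.0172] tool shift [  7.  668.1   7.5]
(np.float64(-0.1644), np.float64(-0.2539))
(np.float64(0.1379), np.float64(0.0221))
(np.float64(-0.0623), np.float64(-0.2662))
(np.float64(0.0657), np.float64(-0.1949))
(np.float64(-0.1272), np.float64(-0.5371))
(np.float64(-0.1259), np.float64(-0.6267))
wrist [315. 337.] [0.5146 0.1974 0.1505 0.017 ] tool shift [7.2 0.1 1.5]
(np.float64(-0.1201), np.float64(0.0413))
```

View pics/w5.png

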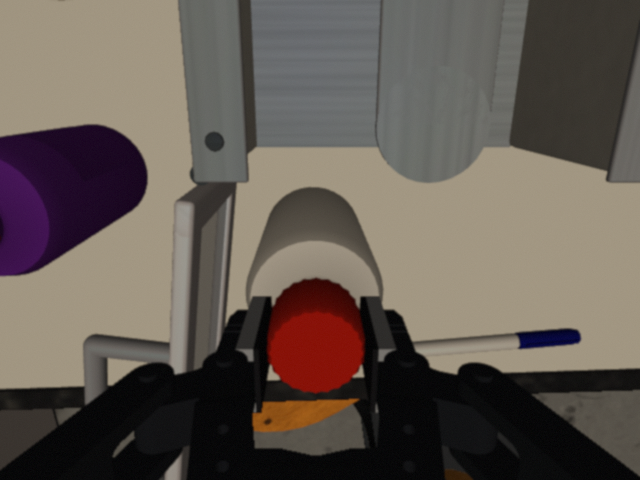

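Call:
{"name": "step_arm", "arguments": {
  "motion": [
    [5,-1.5,0,0,0,0,255],
    [5,-1.5,0,0,0,0,255],
    [5,-1.5,-20,0,0,0,255],
    [5,-1.5,-40,0,0,0,255],
    [5,-1.5,-60,0,0,0,255],
    [5,-1.5,-80,0,0,0,255],
    [5,-1.5,-100,0,0,0,255],
    [5,-1.5,-120,0,0,0,255],
    [5,-1.5,-136,0,0,0,255],
    [5,-1.5,-148,0,0,0,255]
  ]
}}

```text
time_s: 28.98
eef_pos: [0.6641, 0.1931, 0.1209]
eef_rot: [0.014, -0.707, 0.014, 0.707]
wrist_force: [1.3, 0.6, -2.5]
opening: 0.383
```

Call:
{"name": "step_arm", "arguments": {
  "motion": [
    [0,0,0,0,0,0,255],
    [1.5,0,0,0,0,0,255],
    [1.5,0,0,0,0,0,255]
  ]
}}

```text
time_s: 29.35
eef_pos: [0.6634, 0.1933, 0.1204]
eef_rot: [-0.013, 0.707, -0.013, -0.707]
wrist_force: [-1.4, -0.1, 0.4]
opening: 0.383
```

```bash
python3 - <<'E'
from h import *
print(bb(tool()[:3,3]),tool()[:3,3]); out,W=caps('wrist')
for o in out: print(bb(o))
E
```

```text
(np.float64(0.0288), np.float64(0.043)) [0.66341639 0.19334515 0.12039942]
wrist [375.  21.] [0.7661 0.1728 0.1422 0.0156] tool shift [   0.4   16.6 -103.4]
wrist [315. 341.] [0.6619 0.1932 0.1438 0.0169] tool shift [0.4 0.2 1.5]
(np.float64(0.1322), np.float64(0.0264))
(np.float64(0.0273), np.float64(0.0428))
```

Call:
{"name": "step_arm", "arguments": {
  "motion": [
    [0,0,0,0,0,0,160],
    [0,0,0,0,0,0,80],
    [0,0,0,0,0,0,80],
    [-50,0,0,0,0,0,80],
    [-100,0,0,0,0,0,80],
    [-134,40,30,0,0,0,80],
    [-134,85,60,0,0,0,80],
    [-134,130,90,0,0,0,80],
    [-134,175,120,0,0,0,80],
    [-134,220,150,0,0,0,80]
  ]
}}

```text
time_s: 30.65
eef_pos: [0.5042, -0.0221, 0.2539]
eef_rot: [-0.013, 0.707, -0.014, -0.707]
wrist_force: [0.7, -0.6, 0.2]
opening: 0.687
```

Call:
{"name": "step_arm", "arguments": {
  "motion": [
    [0,40,25,0,0,0,80],
    [0,74,46,0,0,0,80],
    [0,74,46,0,0,0,80],
    [0,74,46,0,0,0,80],
    [0,74,46,0,0,0,80]
  ]
}}

```text
time_s: 31.28
eef_pos: [0.4569, -0.0923, 0.2538]
eef_rot: [-0.013, 0.707, -0.013, -0.707]
wrist_force: [0.5, 0.3, 0.3]
opening: 0.687
```

```bash
python3 - <<'E'
from h import *
caps('wrist');out,W=caps('side'); print(tool().round(4))
for o in out: print(bb(o))
E
```

```text
wrist [342.  57.] [ 0.5563 -0.1111  0.1421  0.0167] tool shift [ 133.7   15.2 -100.1]
wrist [315. 224.] [ 0.4567 -0.0919  0.1417  0.0171] tool shift [ 1.337e+02 -3.000e-01  1.000e-01]
side [413. 193.] [0.6614 0.1889 0.1458 0.0165] tool shift [ 133.7 -288.5 -194. ]
side [266. 205.] [ 0.4588 -0.0934  0.142   0.0167] tool shift [133.7   1.1  -2. ]
side [443. 223.] [0.7752 0.1676 0.1441 0.0201] tool shift [ 133.7 -271.4 -308.6]
side [287. 233.] [ 0.5595 -0.1133  0.1425  0.0172] tool shift [ 133.7   17.2 -103.4]
side [349. 252.] [ 0.689  -0.0479  0.1424  0.0178] tool shift [ 133.7  -52.9 -230.4]
side [168. 276.] [ 0.4841 -0.3819  0.1463  0.0174] tool shift [133.6 288.5 -38. ]
side [131. 299.] [ 0.483  -0.4706  0.1451  0.0172] tool shift [133.6 377.1 -40.1]
[[-1.000e-04 -3.680e-02 -9.993e-01  4.568e-01]
 [ 3.000e-04 -9.993e-01  3.680e-02 -9.230e-02]
 [-1.000e+00 -3.000e-04  2.000e-04  2.537e-01]
 [ 0.000e+00  0.000e+00  0.000e+00  1.000e+00]]
(np.float64(0.0269), np.float64(0.0385))
(np.float64(-0.1647), np.float64(-0.2514))
(np.float64(0.1414), np.float64(0.0216))
(np.float64(-0.0632), np.float64(-0.2674))
(np.float64(0.0637), np.float64(-0.1971))
(np.float64(-0.1282), np.float64(-0.5388))
(np.float64(-0.126), np.float64(-0.6274))
```

Call:
{"name": "step_arm", "arguments": {
  "motion": [
    [60,0,-1,0,0,0,80],
    [110,0,-1,0,0,0,80],
    [135.5,0,-1,0,0,0,80],
    [135.5,0,-1,0,0,0,80],
    [135.5,0,-1,0,0,0,255],
    [135.5,0,-1,0,0,0,255],
    [135.5,0,-1,0,0,0,255],
    [115,0,-1,0,0,0,255],
    [70,0,-1,0,0,0,255],
    [70,-20,-5,0,0,0,255]
  ]
}}

```text
time_s: 32.62
eef_pos: [0.4648, -0.075, 0.188]
eef_rot: [-0.013, 0.71, -0.016, -0.704]
wrist_force: [0.1, 1.0, -3.1]
opening: 0.382
```

```bash
python3 - <<'E'
from h import *
print(tool().round(4), go(bw(-.12,-.043,.18))); 
E
```

```text
[[ 0.0077 -0.0402 -0.9992  0.4648]
 [-0.0038 -0.9992  0.0402 -0.075 ]
 [-1.      0.0035 -0.0078  0.188 ]
 [ 0.      0.      0.      1.    ]] [   7.7 -189.9  -38.9]
```

Call:
{"name": "step_arm", "arguments": {
  "motion": [
    [0,-40,-10,0,0,0,255],
    [0,-90,-20,0,0,0,255],
    [0,-140,-30,0,0,0,255],
    [0,-175,-38,0,0,0,255],
    [0,-189,-40,0,0,0,255],
    [30,-189,-40,0,0,0,255],
    [56,-189,-40,0,0,0,255],
    [56,-189,-40,0,0,0,255],
    [56,-189,-40,0,0,0,255],
    [56,-189,-40,0,0,0,255]
  ]
}}

```text
time_s: 33.88
eef_pos: [0.5105, 0.1138, 0.1293]
eef_rot: [-0.014, 0.708, -0.014, -0.706]
wrist_force: [0.5, -0.4, -2.3]
opening: 0.385
```

```bash
python3 - <<'E'
from h import *
print(tool().round(4), bb(tool()[:3,3]), go(bw(.03,-.043,.121))); out,W=caps('wrist')
for o in out: print(bb(o))
E
```

```text
[[ 2.600e-03 -3.870e-02 -9.992e-01  5.105e-01]
 [-1.000e-04 -9.993e-01  3.870e-02  1.138e-01]
 [-1.000e+00  0.000e+00 -2.600e-03  1.293e-01]
 [ 0.000e+00  0.000e+00  0.000e+00  1.000e+00]] (np.float64(-0.1209), np.float64(-0.0424)) [   8.7    0.6 -150.9]
wrist [315. 336.] [0.508  0.1141 0.1508 0.0173] tool shift [ 9.1 -0.2  2.4]
(np.float64(-0.1235), np.float64(-0.0422))
```

Call:
{"name": "step_arm", "arguments": {
  "motion": [
    [7,0.5,0,0,0,0,255],
    [7,0.5,0,0,0,0,255],
    [7,0.5,-20,0,0,0,255],
    [7,0.5,-40,0,0,0,255],
    [7,0.5,-60,0,0,0,255],
    [7,0.5,-80,0,0,0,255],
    [7,0.5,-100,0,0,0,255],
    [7,0.5,-120,0,0,0,255],
    [7,0.5,-138,0,0,0,255],
    [7,0.5,-152,0,0,0,255]
  ]
}}

```text
time_s: 35.17
eef_pos: [0.6614, 0.1078, 0.1206]
eef_rot: [0.014, -0.706, 0.014, 0.708]
wrist_force: [-1.9, -0.1, 0.5]
opening: 0.383
```

Call:
{"name": "step_arm", "arguments": {
  "motion": [
    [0,0,0,0,0,0,255],
    [1.5,0,0,0,0,0,255],
    [1.5,0,0,0,0,0,255]
  ]
}}

```text
time_s: 35.55
eef_pos: [0.6619, 0.1077, 0.1209]
eef_rot: [-0.013, 0.708, -0.014, -0.706]
wrist_force: [0.3, -1.8, 5.1]
opening: 0.387
```

```bash
python3 - <<'E'
from h import *
print(bb(tool()[:3,3]),tool()[:3,3]); out,W=caps('wrist')
for o in out: print(bb(o))
print(go([.5575,-.112,.254]))
E
```

```text
(np.float64(0.0306), np.float64(-0.0427)) [0.66191616 0.10769696 0.12087813]
wrist [71. 24.] [0.7664 0.1715 0.1417 0.0159] tool shift [   1.1  -67.7 -102.1]
wrist [ 71. 347.] [0.6605 0.1923 0.1435 0.0175] tool shift [  0.8 -84.5   4.6]
wrist [315. 355.] [0.6569 0.1079 0.1484 0.0167] tool shift [ 0.9 -0.   4.9]
(np.float64(0.1326), np.float64(0.0251))
(np.float64(0.0259), np.float64(0.0419))
(np.float64(0.0256), np.float64(-0.0426))
[-133.3  223.5   95.5]
```

Call:
{"name": "step_arm", "arguments": {
  "motion": [
    [0,0,0,0,0,0,200],
    [0,0,0,0,0,0,80],
    [0,0,0,0,0,0,80],
    [0,0,0,0,0,0,80],
    [-50,0,0,0,0,0,80],
    [-110,0,0,0,0,0,80],
    [-133,0,0,0,0,0,80],
    [-133,0,0,0,0,0,80]
  ]
}}

```text
time_s: 36.6
eef_pos: [0.6626, 0.1078, 0.255]
eef_rot: [-0.014, 0.709, -0.014, -0.705]
wrist_force: [-0.7, -0.8, -0.3]
opening: 0.684
```

```bash
python3 - <<'E'
from h import *
print(bb(tool()[:3,3]),tool()[:3,3]); out,W=caps('wrist')
for o in out: print(bb(o))
cv2.imwrite('pics/w6.png',ctrl.camera('wrist')[0][:,:,::-1])
print(go([.5575,-.112,.254]))
E
```

```text
(np.float64(0.0312), np.float64(-0.0425)) [0.66256409 0.10779046 0.25496772]
wrist [196.  47.] [0.7708 0.1717 0.1423 0.0168] tool shift [ 132.5  -68.1 -106.8]
wrist [556. 175.] [ 0.689  -0.0443  0.1419  0.0169] tool shift [132.4 150.9 -33.3]
wrist [185. 232.] [0.6605 0.1932 0.1442 0.0172] tool shift [132.4 -85.3   4.3]
wrist [314. 300.] [0.6092 0.1108 0.1439 0.0167] tool shift [132.3  -1.   52.4]
wrist [620. 353.] [ 0.5575 -0.1108  0.1414  0.0174] tool shift [132.3 222.4  95.6]
wrist [ 18. 377.] [0.5536 0.3326 0.1419 0.0173] tool shift [ 132.3 -220.5  116.4]
(np.float64(0.1369), np.float64(0.0255))
(np.float64(0.0635), np.float64(-0.1935))
(np.float64(0.0259), np.float64(0.0427))
(np.float64(-0.0222), np.float64(-0.0416))
(np.float64(-0.0654), np.float64(-0.265))
(np.float64(-0.0863), np.float64(0.1779))
[ -3.1 223.5  94.6]
```

View pics/w6.png

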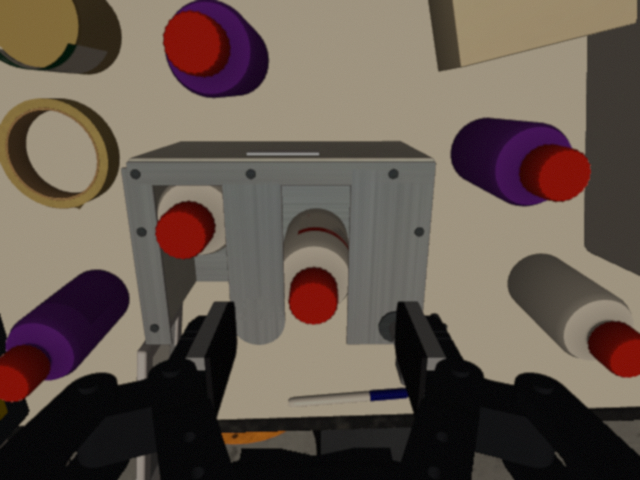

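Call:
{"name": "step_arm", "arguments": {
  "motion": [
    [0,40,17,0,0,0,80],
    [0,90,38,0,0,0,80],
    [0,145,62,0,0,0,80],
    [0,195,83,0,0,0,80],
    [0,222,95,0,0,0,80],
    [0,222,95,0,0,0,80],
    [0,222,95,0,0,0,80],
    [0,222,95,0,0,0,80]
  ]
}}

```text
time_s: 37.7
eef_pos: [0.558, -0.1092, 0.2515]
eef_rot: [0.013, -0.707, 0.013, 0.707]
wrist_force: [-0.7, -0.1, 0.3]
opening: 0.687
```

```bash
python3 - <<'E'
from h import *
caps('wrist'); print(tool().round(4))
E
```

```text
wrist [192.  15.] [ 0.6863 -0.0452  0.1419  0.0165] tool shift [ 131.7  -68.6 -125.9]
wrist [319. 226.] [ 0.5573 -0.1112  0.1423  0.0166] tool shift [131.7   2.    0.6]
[[-7.000e-04 -3.670e-02 -9.993e-01  5.581e-01]
 [ 5.000e-04 -9.993e-01  3.670e-02 -1.092e-01]
 [-1.000e+00 -5.000e-04  7.000e-04  2.517e-01]
 [ 0.000e+00  0.000e+00  0.000e+00  1.000e+00]]
```

Call:
{"name": "step_arm", "arguments": {
  "motion": [
    [60,2,0,0,0,0,80],
    [110,2,0,0,0,0,80],
    [133.5,2,0,0,0,0,80],
    [133.5,2,0,0,0,0,80],
    [133.5,2,0,0,0,0,255],
    [133.5,2,0,0,0,0,255],
    [133.5,2,0,0,0,0,255],
    [133.5,2,0,0,0,0,255],
    [110,2,0,0,0,0,255],
    [60,2,0,0,0,0,255]
  ]
}}

```text
time_s: 39.0
eef_pos: [0.5554, -0.1116, 0.1903]
eef_rot: [0.014, -0.705, 0.013, 0.709]
wrist_force: [1.5, -0.4, -2.2]
opening: 0.379
```

Call:
{"name": "step_arm", "arguments": {
  "motion": [
    [-50,0,0,0,0,0,255],
    [-90,0,0,0,0,0,255],
    [-90,0,0,0,0,0,255],
    [-90,0,0,0,0,0,255]
  ]
}}

```text
time_s: 39.5
eef_pos: [0.5568, -0.1121, 0.2805]
eef_rot: [0.014, -0.706, 0.013, 0.708]
wrist_force: [-0.2, 0.2, -2.9]
opening: 0.38
```

```bash
python3 - <<'E'
from h import *
print(tool().round(4), ctrl.get_obs()['opening'],go(bw(-.12,.043,.18))); 
E
```

```text
[[-2.400e-03 -3.850e-02 -9.993e-01  5.568e-01]
 [ 1.000e-03 -9.993e-01  3.850e-02 -1.121e-01]
 [-1.000e+00 -9.000e-04  2.500e-03  2.805e-01]
 [ 0.000e+00  0.000e+00  0.000e+00  1.000e+00]] 0.38029111264390564 [ 100.9 -309.3   53.8]
```

Call:
{"name": "step_arm", "arguments": {
  "motion": [
    [0,-30,15,0,0,0,255],
    [0,-80,40,0,0,0,255],
    [0,-135,54,0,0,0,255],
    [0,-190,54,0,0,0,255],
    [0,-245,54,0,0,0,255],
    [0,-290,54,0,0,0,255],
    [0,-309.5,54,0,0,0,255],
    [50,-309.5,54,0,0,0,255],
    [100,-309.5,54,0,0,0,255],
    [140,-309.5,54,0,0,0,255]
  ]
}}

```text
time_s: 40.75
eef_pos: [0.5136, 0.1979, 0.1383]
eef_rot: [0.013, -0.705, 0.014, 0.709]
wrist_force: [0.8, 0.2, -3.3]
opening: 0.382
```

Call:
{"name": "step_arm", "arguments": {
  "motion": [
    [10,0,0,0,0,0,255],
    [13,0,0,0,0,0,255],
    [13,0,0,0,0,0,255],
    [13,0,0,0,0,0,255]
  ]
}}

```text
time_s: 41.25
eef_pos: [0.5169, 0.199, 0.131]
eef_rot: [-0.014, 0.708, -0.013, -0.706]
wrist_force: [0.4, -0.0, -2.9]
opening: 0.381
```

```bash
python3 - <<'E'
from h import *
print(tool().round(4), bb(tool()[:3,3]), go(bw(-.036,.043,.1225))); out,W=caps('wrist')
for o in out: print(bb(o))
E
```

```text
[[ 3.000e-03 -3.840e-02 -9.993e-01  5.169e-01]
 [ 4.000e-04 -9.993e-01  3.840e-02  1.990e-01]
 [-1.000e+00 -6.000e-04 -3.000e-03  1.310e-01]
 [ 0.000e+00  0.000e+00  0.000e+00  1.000e+00]] (np.float64(-0.1179), np.float64(0.043)) [  8.8   0.  -81.8]
wrist [586.  48.] [0.6076 0.1123 0.144  0.0168] tool shift [ 11.   83.2 -94.1]
wrist [315. 333.] [0.5155 0.1993 0.1516 0.0171] tool shift [10.8 -0.3  1.2]
(np.float64(-0.0239), np.float64(-0.0402))
(np.float64(-0.1193), np.float64(0.0433))
```

Call:
{"name": "step_arm", "arguments": {
  "motion": [
    [5,0,0,0,0,0,255],
    [5,0,0,0,0,0,255],
    [5,0,0,0,0,0,255]
  ]
}}

```text
time_s: 41.68
eef_pos: [0.5156, 0.1989, 0.1242]
eef_rot: [0.014, -0.707, 0.014, 0.707]
wrist_force: [0.1, -0.8, -2.6]
opening: 0.384
```

```bash
python3 - <<'E'
from h import *
print(bb(tool()[:3,3]),tool()[:3,3],ctrl.get_obs()['wrist_force']); out,W=caps('wrist')
E
```

```text
(np.float64(-0.1191), np.float64(0.0428)) [0.5155941  0.19890069 0.12421722] [ 0.12526632 -0.76785585 -2.59071755]
wrist [593.  46.] [0.6052 0.1148 0.1438 0.0163] tool shift [  4.3  80.6 -92.6]
wrist [315. 336.] [0.5141 0.1989 0.1448 0.017 ] tool shift [4.3 0.1 1.6]
```

Call:
{"name": "step_arm", "arguments": {
  "motion": [
    [-1.5,0,0,0,0,0,255],
    [-1.5,0,-15,0,0,0,255],
    [-1.5,0,-30,0,0,0,255],
    [-1.5,0,-45,0,0,0,255],
    [-1.5,0,-60,0,0,0,255],
    [-1.5,0,-75,0,0,0,255],
    [-1.5,0,-84,0,0,0,255],
    [-1.5,0,-84,0,0,0,255]
  ]
}}

```text
time_s: 42.72
eef_pos: [0.6003, 0.1954, 0.1256]
eef_rot: [0.014, -0.707, 0.014, 0.707]
wrist_force: [-0.3, 0.0, -2.3]
opening: 0.382
```

```bash
python3 - <<'E'
from h import *
print(bb(tool()[:3,3]),tool()[:3,3],ctrl.get_obs()['wrist_force']); out,W=caps('wrist')
for o in out: print(bb(o))
E
```

```text
(np.float64(-0.0343), np.float64(0.0427)) [0.6003242  0.19544699 0.12555294] [-0.32233896  0.03430771 -2.29501288]
wrist [315. 160.] [0.6606 0.193  0.1446 0.0167] tool shift [  5.4   0.2 -61. ]
wrist [556. 298.] [0.6095 0.1116 0.1438 0.017 ] tool shift [  5.4  83.5 -13.1]
wrist [315. 335.] [0.5987 0.1955 0.1462 0.0173] tool shift [5.4 0.1 0.9]
wrist [ 10. 437.] [0.5549 0.3198 0.1414 0.0096] tool shift [   5.5 -122.4   49.4]
(np.float64(0.026), np.float64(0.0426))
(np.float64(-0.022), np.float64(-0.0408))
(np.float64(-0.036), np.float64(0.0427))
(np.float64(-0.0845), np.float64(0.1651))
```

Call:
{"name": "step_arm", "arguments": {
  "motion": [
    [2.5,0,0,0,0,0,255],
    [2.5,0,0,0,0,0,255],
    [2.5,0,0,0,0,0,170],
    [2.5,0,0,0,0,0,80],
    [2.5,0,0,0,0,0,80],
    [-50,0,0,0,0,0,80],
    [-110,0,0,0,0,0,80],
    [-150,0,0,0,0,0,80],
    [-150,0,0,0,0,0,80],
    [-150,0,0,0,0,0,80]
  ]
}}

```text
time_s: 44.02
eef_pos: [0.5993, 0.1956, 0.2753]
eef_rot: [0.014, -0.707, 0.014, 0.707]
wrist_force: [-0.1, -0.5, -0.9]
opening: 0.686
```

```bash
python3 - <<'E'
from h import *
print(bb(tool()[:3,3]),tool()[:3,3]); out,W=caps('wrist')
for o in out: print(bb(o))
cv2.imwrite('pics/w7.png',ctrl.camera('wrist')[0][:,:,::-1])
i,d,W=shot('side','s7.png'); 
m=(W[...,2]>.108)&(W[...,2]<.122)&(W[...,0]<.555)&(W[...,0]>.36)&(W[...,1]>.18)&(W[...,1]<.28)
P=W[m]; f=cv2.fitLine(P[:,:2].astype(np.float32),cv2.DIST_HUBER,0,.01,.01).ravel(); print(len(P),f,np.degrees(np.arctan2(f[1],f[0])))
# handle bar
m=(W[...,2]>.09)&(W[...,2]<.108)&(W[...,0]<.52)&(W[...,0]>.36)&(W[...,1]>.275)&(W[...,1]<.36)
P=W[m]; print(len(P),P.min(0),P.max(0),P.mean(0),cv2.fitLine(P[:,:2].astype(np.float32),cv2.DIST_HUBER,0,.01,.01).ravel())
E
```

```text
(np.float64(-0.0354), np.float64(0.0428)) [0.59931194 0.19561579 0.27528964]
wrist [315. 125.] [0.6606 0.1932 0.1443 0.0164] tool shift [ 1.542e+02 -1.000e-01 -6.210e+01]
wrist [438. 197.] [0.6084 0.1114 0.1437 0.0171] tool shift [154.3  83.7 -13.1]
wrist [312. 219.] [0.5972 0.198  0.1442 0.0167] tool shift [154.3  -2.4   1.4]
wrist [130. 282.] [0.5536 0.3331 0.1415 0.0165] tool shift [ 154.4 -135.7   50.1]
(np.float64(0.026), np.float64(0.0427))
(np.float64(-0.023), np.float64(-0.041))
(np.float64(-0.0376), np.float64(0.0451))
(np.float64(-0.0863), np.float64(0.1784))
181 [ 0.9853139  -0.17075297  0.47046685  0.25929636] -9.831601
154 [0.40537767 0.2751307  0.09133158] [0.49795564 0.31725773 0.1069367 ] [0.4523702  0.29922826 0.10035809] [ 0.9857287  -0.16834196  0.4641759   0.30007964]
```

View pics/w7.png

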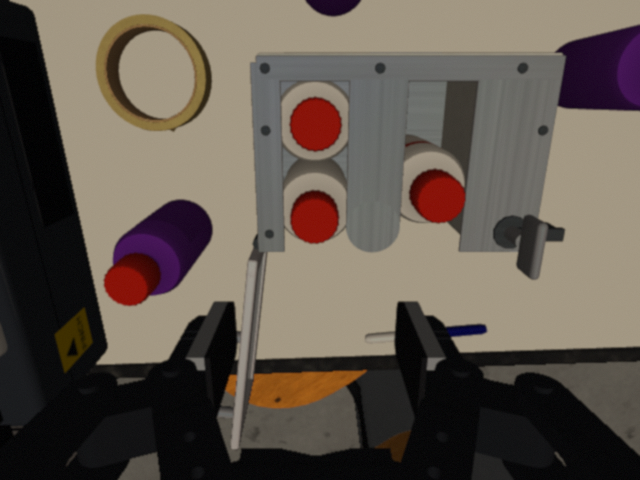

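Call:
{"name": "step_arm", "arguments": {
  "motion": [
    [-10,-20,40,4,0,0,165],
    [-10,-50,80,7.6,0,0,165],
    [-10,-80,120,7.6,0,0,165],
    [-10,-105.5,153,7.6,0,0,165],
    [-10,-105.5,153,7.6,0,0,165],
    [-10,-105.5,153,7.6,0,0,165],
    [-10,-105.5,153,7.6,0,0,165]
  ]
}}

```text
time_s: 45.05
eef_pos: [0.4515, 0.3062, 0.2853]
eef_rot: [0.061, -0.704, 0.061, 0.705]
wrist_force: [-0.0, -0.6, -1.0]
opening: 0.354
```

```bash
python3 - <<'E'
from h import *
T=tool();print(T.round(4)); i,d,W=shot('wrist','w8.png')
m=(W[...,2]>.094)&(W[...,2]<.109)&(W[...,0]<.52)&(W[...,0]>.36)&(W[...,1]>.283)&(W[...,1]<.36)
k,l,s,c=cv2.connectedComponentsWithStats(m.astype(np.uint8)); j=1+s[1:,4].argmax(); P=W[l==j]
print(s[j],P.min(0),P.max(0),cv2.fitLine(P[:,:2].astype(np.float32),cv2.DIST_HUBER,0,.01,.01).ravel())
E
```

```text
[[-6.000e-04 -1.715e-01 -9.852e-01  4.515e-01]
 [-5.000e-04 -9.852e-01  1.715e-01  3.062e-01]
 [-1.000e+00  6.000e-04  5.000e-04  2.853e-01]
 [ 0.000e+00  0.000e+00  0.000e+00  1.000e+00]]
[ 308  144   46  111 2026] [0.40266627 0.28302232 0.09801333] [0.49498362 0.31896109 0.10723708] [ 0.9928342  -0.11950015  0.44120973  0.30568266]
```

Call:
{"name": "step_arm", "arguments": {
  "motion": [
    [60,0,0,0,0,0,165],
    [120,0,0,0,0,0,165],
    [160,0,0,0,0,0,165],
    [185,0,0,0,0,0,165],
    [198,0,0,0,0,0,165],
    [198,0,0,0,0,0,165],
    [198,0,0,0,0,0,255],
    [198,0,0,0,0,0,255],
    [198,0,0,0,0,0,255],
    [198,0,0,0,0,0,255]
  ]
}}

```text
time_s: 46.35
eef_pos: [0.452, 0.3073, 0.0893]
eef_rot: [-0.061, 0.705, -0.06, -0.704]
wrist_force: [0.6, -0.5, 5.7]
opening: 0.089
```

```bash
python3 - <<'E'
from h import *
T=tool(); o=ctrl.get_obs(); print(o['wrist_force'],o['opening'],T[:3,3])
# hinge check: circle between p_shut and p_open
ps=np.array([.516,.117]); po=T[:2,3]; H=np.array([.5614,.2408]); print(np.linalg.norm(ps-H),np.linalg.norm(po-H),np.degrees(np.arctan2(*(po-H)[::-1])-np.arctan2(*(ps-H)[::-1]))%360)
M=T[:3,:3]
for a in(10,20,30,40,50,60,70,80,90,97,98,99,100):
    t=np.radians(a); r=np.array([[np.cos(t),-np.sin(t)],[np.sin(t),np.cos(t)]])
    d=H+r@(po-H)-po; print(a,(M.T@np.array([*d,0])*1000).round(1),(po+d).round(4))
E
```

```text
[ 0.58418073 -0.52882973  5.67695305] 0.08944032189339181 [0.4519641  0.30732468 0.08926982]
0.13186204912710858 0.12806931933773488 258.8441412766126
10 [-0.  21.4  6.3] [0.4421 0.2873]
20 [-0.1 43.6  8.9] [0.4358 0.2659]
30 [-0.1 65.9  7.5] [0.4334 0.2437]
40 [-0.1 87.6  2.3] [0.4348 0.2214]
50 [-1.00e-01  1.08e+02 -6.60e+00] [0.4401 0.1997]
60 [-1.000e-01  1.267e+02 -1.890e+01] [0.4491 0.1793]
70 [-1.000e-01  1.429e+02 -3.430e+01] [0.4615 0.1607]
80 [-1.000e-01  1.561e+02 -5.220e+01] [0.4769 0.1446]
90 [ -0.  166.1 -72.2] [0.4949 0.1314]
97 [ -0.  170.9 -87.1] [0.5087 0.1241]
98 [  0.  171.5 -89.3] [0.5108 0.1232]
99 [  0.  172.  -91.4] [0.5128 0.1223]
100 [  0.  172.4 -93.6] [0.5149 0.1215]
```

Call:
{"name": "step_arm", "arguments": {
  "motion": [
    [0,21.5,6.5,-10,0,0,255],
    [0,43.5,9,-20,0,0,255],
    [0,66,7.5,-30,0,0,255],
    [0,87.5,2.5,-40,0,0,255],
    [0,108,-6.5,-50,0,0,255],
    [0,126.5,-19,-60,0,0,255],
    [0,143,-34.5,-70,0,0,255],
    [0,156,-52,-80,0,0,255],
    [0,166,-72,-90,0,0,255],
    [0,170,-85,-96,0,0,255]
  ]
}}

```text
time_s: 47.6
eef_pos: [0.5073, 0.1219, 0.0893]
eef_rot: [-0.485, -0.515, -0.482, 0.516]
wrist_force: [-1.9, -12.0, 8.9]
opening: 0.086
```

Call:
{"name": "step_arm", "arguments": {
  "motion": [
    [0,0,0,0,0,0,255],
    [0,0,0,0,0,0,255]
  ]
}}

```text
time_s: 47.85
eef_pos: [0.5072, 0.122, 0.0893]
eef_rot: [-0.485, -0.516, -0.481, 0.517]
wrist_force: [-0.7, -13.3, 8.5]
opening: 0.088
```

```bash
python3 - <<'E'
from h import *
T=tool(); o=ctrl.get_obs(); print(o['wrist_force'],o['opening'],T.round(4)); i,d,W=shot('wrist')
m=(W[...,2]>.105)&(W[...,2]<.122)&(W[...,0]<.566)&(W[...,0]>.535)&(W[...,1]>.06)&(W[...,1]<.24)
P=W[m]; print(len(P)); 
for a in np.arange(.06,.24,.02):
    q=P[(P[:,1]>a)&(P[:,1]<a+.02)]
    if len(q): print(a.round(2),len(q),q[:,0].min().round(4),np.median(q[:,0]).round(4))
E
```

```text
[ -0.68675448 -13.31266866   8.51386504] 0.0882744739276821 [[ 0.0024  0.9977 -0.0676  0.5072]
 [-0.0045 -0.0676 -0.9977  0.122 ]
 [-1.      0.0027  0.0043  0.0893]
 [ 0.      0.      0.      1.    ]]
14538
0.06 74 0.5422 0.5617
0.1 345 0.5438 0.5467
0.12 1874 0.5446 0.5481
0.14 2935 0.5351 0.5507
0.16 2615 0.5354 0.5525
0.18 2957 0.5509 0.5545
0.2 3499 0.5531 0.5567
0.22 239 0.5553 0.5562
```

Call:
{"name": "step_arm", "arguments": {
  "motion": [
    [0,4,2,-2,0,0,255],
    [0,8,3.5,-3.5,0,0,255],
    [0,11,4,-3.5,0,0,255],
    [0,11,4,-3.5,0,0,255]
  ]
}}

```text
time_s: 48.4
eef_pos: [0.5156, 0.1181, 0.0892]
eef_rot: [-0.499, -0.5, -0.498, 0.503]
wrist_force: [-10.2, -11.5, 16.0]
opening: 0.088
```

```bash
cat > g.py <<'E'
from h import *
T=tool(); o=ctrl.get_obs(); print(o['wrist_force'],o['opening'],T[:3,3]); i,d,W=shot('wrist')
m=(W[...,2]>.110)&(W[...,2]<.122)&(W[...,0]<.566)&(W[...,0]>.535)&(W[...,1]>.06)&(W[...,1]<.24)
P=W[m]
for a in np.arange(.06,.24,.02):
    q=P[(P[:,1]>a)&(P[:,1]<a+.02)]
    if len(q)>20: print(a.round(2),len(q),q[:,0].min().round(4),np.median(q[:,0]).round(4))
E
python3 g.py
```

```text
[-10.20230736 -11.50783361  16.04817014] 0.08805883028000092 [0.51563705 0.11813562 0.08918248]
0.08 104 0.5614 0.5641
0.1 355 0.5529 0.5567
0.12 1612 0.5529 0.5566
0.14 2322 0.5537 0.5584
0.16 2249 0.5545 0.5583
0.18 2547 0.5553 0.5589
0.2 3012 0.556 0.5595
```

Call:
{"name": "step_arm", "arguments": {
  "motion": [
    [0,4,0,0,0,0,255],
    [0,4,0,0,0,0,255],
    [0,4,0,0,0,0,255],
    [0,4,0,0,0,0,170],
    [0,4,0,0,0,0,170],
    [0,2,0,0,0,0,170],
    [-30,2,0,0,0,0,170],
    [-90,2,0,0,0,0,170],
    [-150,2,0,0,0,0,170],
    [-200,2,0,0,0,0,170]
  ]
}}

```text
time_s: 49.7
eef_pos: [0.5186, 0.1204, 0.2903]
eef_rot: [0.499, 0.502, 0.498, -0.501]
wrist_force: [-0.2, 0.5, -0.1]
opening: 0.333
```

```bash
python3 g.py; python3 - <<'E'
from h import *
print(tool().round(4)); out,W=caps('wrist')
for o in out: print(bb(o))
m=(W[...,2]>.096)&(W[...,2]<.108)&(W[...,0]>.49)&(W[...,0]<.524)&(W[...,1]>.05)&(W[...,1]<.18)
Q=W[m]; f=cv2.fitLine(Q[:,:2].astype(np.float32),cv2.DIST_HUBER,0,.01,.01).ravel(); print('handle',len(Q),f)
K=(W[...,2]>.155)&(W[...,2]<.168)&(W[...,0]>.53)&(W[...,0]<.62)&(W[...,1]>.02)&(W[...,1]<.09)
P=W[K]; print('key',len(P),cv2.minAreaRect((P[:,:2]*1000).astype(np.float32)),P.mean(0))
cv2.imwrite('pics/w9.png',ctrl.camera('wrist')[0][:,:,::-1])
E
```

```text
[-0.15213097  0.45747798 -0.05877542] 0.3334964621065329 [0.51855259 0.12044944 0.29029464]
0.06 407 0.5514 0.5583
0.08 324 0.5519 0.5571
0.1 257 0.5528 0.5566
0.12 280 0.5533 0.5573
0.14 358 0.5541 0.5588
0.16 312 0.5549 0.5589
0.18 330 0.5557 0.5596
0.2 350 0.5564 0.5603
0.22 243 0.5571 0.5611
[[ 1.220e-02  9.999e-01 -4.600e-03  5.215e-01]
 [ 2.000e-04 -4.600e-03 -1.000e+00  1.206e-01]
 [-9.999e-01  1.220e-02 -2.000e-04  2.977e-01]
 [ 0.000e+00  0.000e+00  0.000e+00  1.000e+00]]
wrist [421.  99.] [0.5963 0.1974 0.1444 0.0168] tool shift [175.7  72.3 -77.1]
wrist [512. 104.] [0.6601 0.1932 0.1441 0.0173] tool shift [176.5 136.1 -73.3]
wrist [637. 138.] [0.7595 0.17   0.1351 0.0121] tool shift [177.6 235.5 -50.5]
wrist [428. 219.] [0.6083 0.1115 0.1437 0.017 ] tool shift [175.8  84.6   8.7]
wrist [513. 379.] [ 0.6927 -0.0373  0.1409  0.0142] tool shift [176.8 169.8 157.1]
(np.float64(-0.0384), np.float64(0.0444))
(np.float64(0.0255), np.float64(0.0428))
(np.float64(0.1257), np.float64(0.0233))
(np.float64(-0.0232), np.float64(-0.0409))
(np.float64(0.067), np.float64(-0.1864))
handle 1381 [0.02208991 0.999756   0.51588464 0.11856557]
key 412 ((580.9571533203125, 52.599613189697266), (7.242270469665527, 29.3373966217041), 86.49227905273438) [0.58135103 0.05349197 0.16028117]
```

View pics/w9.png

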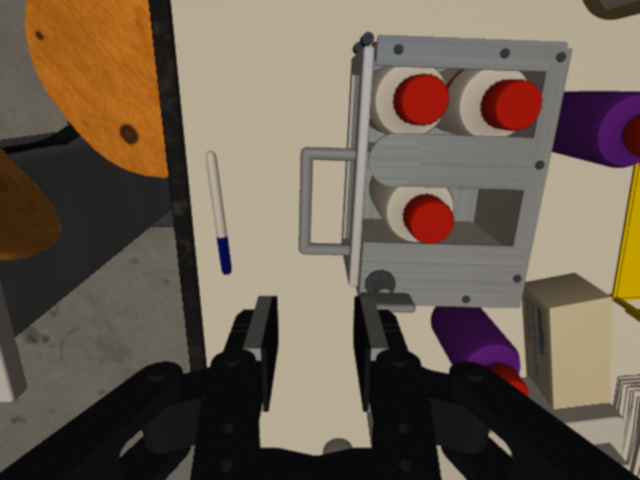

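Call:
{"name": "step_arm", "arguments": {
  "motion": [
    [0,6,7,-10,0,0,100],
    [0,13,15,-20,0,0,100],
    [0,20,23,-30,0,0,100],
    [0,27,32,-40,0,0,100],
    [0,34,41,-50,0,0,100],
    [0,42,50,-60,0,0,100],
    [0,50,60,-70,0,0,100],
    [0,57,68,-80,0,0,100],
    [0,57,68,-88,0,0,100],
    [0,57,68,-88,0,0,100]
  ]
}}

```text
time_s: 51.1
eef_pos: [0.5743, 0.052, 0.2858]
eef_rot: [0.706, 0.015, 0.708, -0.015]
wrist_force: [-0.4, 0.1, -0.3]
opening: 0.609
```

Call:
{"name": "step_arm", "arguments": {
  "motion": [
    [0,0,0,0,0,0,100],
    [0,0,0,0,0,0,100]
  ]
}}

```text
time_s: 51.35
eef_pos: [0.5748, 0.0521, 0.2874]
eef_rot: [0.707, 0.015, 0.707, -0.015]
wrist_force: [-1.1, 0.4, 0.7]
opening: 0.609
```

```bash
python3 - <<'E'
from h import *
T=tool();print(T.round(4),go([.5765,.0522,.142])); i,d,W=shot('wrist')
K=(W[...,2]>.155)&(W[...,2]<.168)&(W[...,0]>.53)&(W[...,0]<.62)&(W[...,1]>.02)&(W[...,1]<.09)
P=W[K]; print('key',len(P),cv2.minAreaRect((P[:,:2]*1000).astype(np.float32)),P.mean(0))
E
```

```text
[[-5.000e-04  4.130e-02  9.991e-01  5.748e-01]
 [ 1.000e-04  9.991e-01 -4.130e-02  5.210e-02]
 [-1.000e+00  1.000e-04 -5.000e-04  2.874e-01]
 [ 0.000e+00  0.000e+00  0.000e+00  1.000e+00]] [1.454e+02 1.000e-01 1.800e+00]
key 593 ((575.7176513671875, 51.83583068847656), (6.722675323486328, 39.36494445800781), 87.81697082519531) [0.57453682 0.05201371 0.16115927]
```

Call:
{"name": "step_arm", "arguments": {
  "motion": [
    [50,0,1,0,0,0,100],
    [100,0,1,0,0,0,100],
    [130,0,1,0,0,0,100],
    [145,0,1,0,0,0,100],
    [145,0,1,0,0,0,255],
    [145,0,1,0,0,0,255],
    [145,0,1,0,0,0,255],
    [145,0,1,0,0,0,255]
  ]
}}

```text
time_s: 52.4
eef_pos: [0.5773, 0.0518, 0.1448]
eef_rot: [0.708, 0.014, 0.706, -0.014]
wrist_force: [-1.4, 0.2, 5.8]
opening: 0.064
```

Call:
{"name": "step_arm", "arguments": {
  "motion": [
    [0,0,0,10,0,0,255],
    [0,0,0,20,0,0,255],
    [0,0,0,30,0,0,255],
    [0,0,0,40,0,0,255],
    [0,0,0,50,0,0,255],
    [0,0,0,60,0,0,255],
    [0,0,0,70,0,0,255],
    [0,0,0,80,0,0,255],
    [0,0,0,88,0,0,255],
    [0,0,0,91,0,0,255]
  ]
}}

```text
time_s: 53.65
eef_pos: [0.5766, 0.0512, 0.1448]
eef_rot: [0.486, 0.515, 0.484, -0.515]
wrist_force: [-3.6, -1.9, 8.2]
opening: 0.064
```

Call:
{"name": "step_arm", "arguments": {
  "motion": [
    [0,0,0,0,0,0,255],
    [0,0,0,0,0,0,255],
    [0,0,0,0,0,0,120],
    [0,0,0,0,0,0,100],
    [-10,0,0,0,0,0,100],
    [-60,0,0,0,0,0,100],
    [-120,0,0,0,0,0,100],
    [-180,0,0,0,0,0,100],
    [-200,0,0,0,0,0,100],
    [-200,0,0,0,0,0,100]
  ]
}}

```text
time_s: 54.9
eef_pos: [0.5769, 0.0519, 0.3456]
eef_rot: [0.487, 0.515, 0.484, -0.513]
wrist_force: [0.3, -0.8, -0.3]
opening: 0.606
```

```bash
python3 g.py; python3 - <<'E'
from h import *
T=tool();print(T.round(4)); out,W=caps('wrist')
for o in out: print(bb(o))
K=(W[...,2]>.155)&(W[...,2]<.168)&(W[...,0]>.53)&(W[...,0]<.62)&(W[...,1]>.02)&(W[...,1]<.09)
P=W[K]; print('key',len(P),cv2.minAreaRect((P[:,:2]*1000).astype(np.float32)),P.mean(0))
m=(W[...,2]>.096)&(W[...,2]<.108)&(W[...,0]>.49)&(W[...,0]<.524)&(W[...,1]>.05)&(W[...,1]<.18)
Q=W[m]; f=cv2.fitLine(Q[:,:2].astype(np.float32),cv2.DIST_HUBER,0,.01,.01).ravel(); print('handle',len(Q),f)
caps('side')
cv2.imwrite('pics/w10.png',ctrl.camera('wrist')[0][:,:,::-1]); cv2.imwrite('pics/s10.png',ctrl.camera('side')[0][:,:,::-1])
E
```

```text
[ 0.30258257 -0.83894804 -0.31056085] 0.6061081409379843 [0.57689967 0.0519062  0.34558104]
0.06 346 0.5513 0.5584
0.08 267 0.5522 0.5574
0.1 230 0.5528 0.5572
0.12 242 0.5535 0.558
0.14 295 0.5543 0.5594
0.16 271 0.555 0.5595
0.18 285 0.5556 0.5602
0.2 65 0.5567 0.5606
[[ 1.200e-03  9.983e-01 -5.750e-02  5.761e-01]
 [-1.000e-04 -5.750e-02 -9.983e-01  5.190e-02]
 [-1.000e+00  1.200e-03  0.000e+00  3.432e-01]
 [ 0.000e+00  0.000e+00  0.000e+00  1.000e+00]]
wrist [331.  11.] [0.5963 0.195  0.1439 0.0161] tool shift [ 221.7   12.9 -143.9]
wrist [416.  11.] [0.6598 0.1923 0.144  0.0165] tool shift [ 221.6   76.4 -144.9]
wrist [564.  23.] [0.7699 0.172  0.142  0.0167] tool shift [ 221.4  187.6 -131. ]
wrist [351. 120.] [0.608  0.1115 0.1451 0.0162] tool shift [221.7  29.4 -61.2]
wrist [444. 290.] [ 0.688  -0.0441  0.1419  0.0168] tool shift [221.5 118.2  89.5]
(np.float64(-0.0384), np.float64(0.042))
(np.float64(0.0252), np.float64(0.0418))
(np.float64(0.136), np.float64(0.0258))
(np.float64(-0.0235), np.float64(-0.041))
(np.float64(0.0624), np.float64(-0.1933))
key 426 ((576.3729858398438, 51.83765411376953), (40.159881591796875, 6.974708080291748), 87.97811889648438) [0.57639278 0.05273911 0.16120135]
handle 1281 [0.02586024 0.99966556 0.5163625  0.11815646]
side [413. 193.] [0.6644 0.1916 0.1441 0.0186] tool shift [ 220.7   81.7 -144.5]
side [373. 198.] [0.6107 0.1079 0.1429 0.0175] tool shift [220.9  32.9 -57.8]
side [443. 223.] [0.7725 0.1696 0.1457 0.0189] tool shift [ 220.4  190.8 -128.7]
side [349. 252.] [ 0.6904 -0.0479  0.1423  0.017 ] tool shift [220.6 121.4  93.1]
side [168. 276.] [ 0.4843 -0.3809  0.146   0.0179] tool shift [221.1 -65.2 437.4]
side [131. 299.] [ 0.4825 -0.469   0.1453  0.018 ] tool shift [221.  -61.9 525.5]
```

View pics/w10.png

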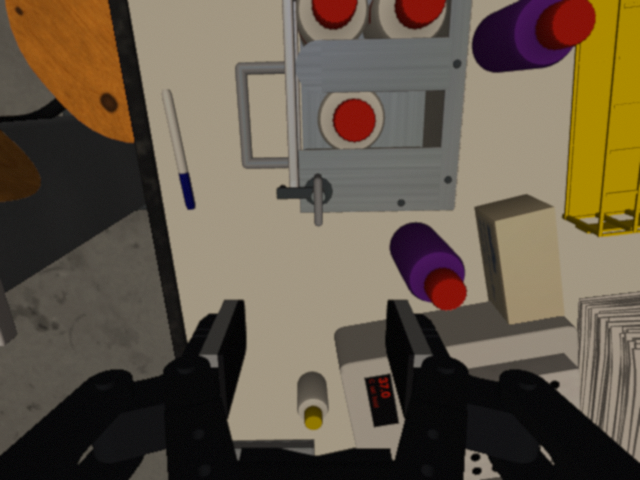

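View pics/s10.png

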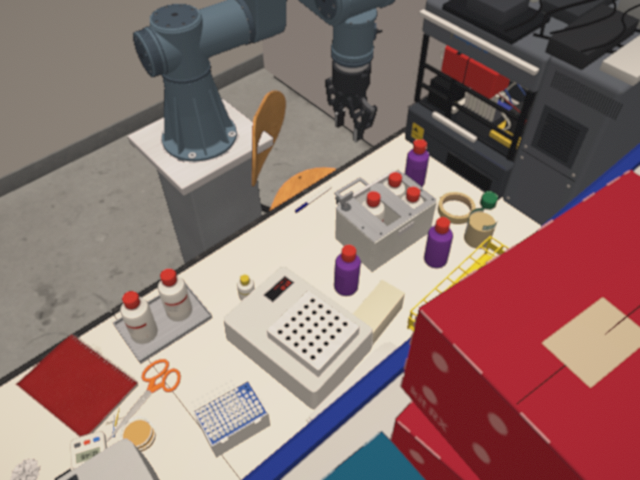

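All good: key locked (yaw 87.98°, same as the bay's own yaw), gate shut, bottles in place, robot clear.

```bash
python3 -c "
from bench import ctrl; print(ctrl.hand_in())"
```

```text
the job is handed in; nothing more can be done
None
```

The bottle change is complete and handed in, at about 55 s of the 210 s allowed. I unlocked the bay, opened the gate and stood both spent bottles in the tray. Then I slid the three fresh bottles in, shut the gate and turned the key back to locked.

**Final camera checks**
- **Spent bottles:** both are upright in the tray, about 45 mm either side of its middle.
- **Fresh bottles:** all three are upright on the bay floor. In the left lane they are at bay x about +25 and −38 mm; the right lane's bottle is at about −23 mm.
- **Gate:** its handle and front edge are within about 1 mm and 0.01 rad of where they were before opening.
- **Key:** the bow lies across the bay again, within about 1° of the bay's own direction.
- **Bystanders and arm:** the small bottle and the marker were not touched and look to be where they started. The arm is clear of everything.

**What went wrong or disagreed**
- **Right-lane bottle:** it caught on the floor edge while sliding in and tilted in the grip. On release it stood up at bay x −23 mm instead of the +30 mm I aimed for. That is inside the allowed range, so I left it.
- **Position readings:** the side and wrist cameras differed by 2 to 5 mm on cap positions. Every placement is inside its limits by more than that. The front-left bottle has only about 3 mm of clearance to the shut gate, but the gate closed fully.

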